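Make up taper sleeve sets

ROBOT

A 6-joint arm with a two-finger parallel gripper is mounted at the origin on the work surface; the furniture and walls round the work are solid. World frame = base frame: x ahead of the robot, y to its left, z up, the work surface at z = 0. Lengths are in m, angles in rad, forces in N, time in s.
With the tool pointing down it reaches from about 0.225 to 0.875 m from the base axis. Payload 3.4 kg.
Tool frame: the origin (TCP) lies on the centre line of the jaws, within the pads' length; the fingertips stand 17 mm ahead of it and the grasp point (between the pads) lies 2 mm behind it; z points along the fingers, y is the line along which they close (so a half turn about z gives the same grasp; the last joint's range is limited). The gripper opens to 85 mm and grips with 20 to 120 N. Pads are 22 mm wide; open, the fingers measure 114 mm over their backs; the gripper's body (76 mm by 85 mm) begins 54 mm behind the grasp point. The pads swing forward as they close: fully open they stand 13 mm farther back than shut.
Start: joints at [1.058, 0.276, 1.505, -0, 1.361, -0.121], TCP at [0.22, 0.531, 0.219] pointing down, gripper open.
Joint ranges: [-2.89, 2.89], [-0.75, 2.08], [0.22, 2.7], [-1.18, 4.32], [0.11, 2.71], [-2.7, 2.7]. Speed limits (rad/s): [2.57, 2.57, 3.14, 3.14, 3.14, 3.14].

INTERFACE

Orientations are given as a unit quaternion [w, x, y, z].
In Python, from rig import manip gives the robot as it stands.
- The arm moves only by the tool move_arm, never from a script. Its argument "steps" is one flat list of numbers, 7 for each row, row after row: the turn, a rotation vector about the world's x, y, z normalised to -1 to 1, where 1 is 360 degrees, then the shift along the world's x, y, z normalised to -1 to 1, where 1 is 1 m, then the opening, from -1 (shut) to 1 (fully open). A call has exactly 10 rows; each row is the pose to reach, as a shift and turn from the pose commanded when the call began, turning the shorter way round; what a row does not reach only later rows make up. A row lasts 1/10 s, in which the tool goes at most 50 mm and 8.59 degrees, less where a joint would pass 70% of its speed; a pose out of reach is approached as far as the arm can. A call with a number of a shift or a turn outside -1 to 1 is refused whole. A call with a gripper value outside its range is refused whole. The fingers move at their own pace and stop on an object; "squeeze" is the grip in N (left out, the last holds). Time passes only in rows, so rows that repeat a pose let the fingers close, or fill a call up. It gives the time, the measured TCP pose, the force, the opening and the grip force at its end, in the units of the state.
- manip.get_state(): the state, without advancing time (a new reading comes with each control period).
- manip.get_image(name): name is "side" or "top"; returns a dict with "pixels" (400x640x3 uint8, blue, green, red), "fx", "fy", "cx", "cy" (pixels), "R" (3x3) and "t" (3): a world point X has camera coordinates R X + t. Camera axes: x right, y down, z forward; pixel columns grow to the right and rows downward; lengths in m; the calibration is good to about 2 mm. A picture is of the moment at which its call begins. There is no depth.
- manip.sign_off(): hands the job in; it is judged then, once.
The state is a dict: "clock": time; "qpos": joint angles; "qd": joint speeds; "effort": joint torques, N m; "position": TCP position; "ee_rot": TCP orientation; "contact_force": force on the tool from outside, world axes, zero at the start; "moment": the same for the moment, N m; "width": finger opening in m; "gripper_force": force on a finger pad.
Only numpy, scipy, OpenCV 4.12 (cv2) and the standard library are available. Lean on these libraries where they do the work, as an engineer would, in place of code of your own. Each camera call takes 0.05 s, during which the arm holds its last target. There are 200 camera calls.

TASK

Make up a set of taper sleeves in every parts dish that is out: deal the medium sleeves first, one into the large sleeve of each dish, and only when every dish has its medium deal the small sleeves, one into each medium. Set each sleeve in upright and gently, neither dropped nor pressed: let go just before it seats and let it settle under its own weight, with the gap under its head still open, because these tapers lock if they are pushed home. Leave spare sleeves standing upright on the bench, and the roll of tape where it lies.

Things in the scene. Friction and masses are not known exactly. Their poses are not given: they have to be found in the camera images.
- dish_a: round metal parts dish, 93 mm across, rim 16 mm high, with a LARGE steel taper sleeve upright in its middle: 64 mm across, open top 55 mm above the bench, tapered bore, mouth 44.6 mm. One heavy loose piece, 1.6 kg. Three or four dishes are out; an absent one reads None. Origin: centre of the underside, z up along the bore's axis
- dish_b: round metal parts dish, 93 mm across, rim 16 mm high, with a LARGE steel taper sleeve upright in its middle: 64 mm across, open top 55 mm above the bench, tapered bore, mouth 44.6 mm. One heavy loose piece, 1.6 kg. Three or four dishes are out; an absent one reads None. Origin: centre of the underside, z up along the bore's axis
- dish_c: round metal parts dish, 93 mm across, rim 16 mm high, with a LARGE steel taper sleeve upright in its middle: 64 mm across, open top 55 mm above the bench, tapered bore, mouth 44.6 mm. One heavy loose piece, 1.6 kg. Three or four dishes are out; an absent one reads None. Origin: centre of the underside, z up along the bore's axis
- dish_d: round metal parts dish, 93 mm across, rim 16 mm high, with a LARGE steel taper sleeve upright in its middle: 64 mm across, open top 55 mm above the bench, tapered bore, mouth 44.6 mm. One heavy loose piece, 1.6 kg. Three or four dishes are out; an absent one reads None. Origin: centre of the underside, z up along the bore's axis
- medium_a: MEDIUM steel taper sleeve, loose, 220 g, 60 mm tall, narrow end down, weight low. Cone 34 mm across at the foot, +1 mm radius per 6 mm height; knurled head 55 mm across from 40 to 60 mm up (grip there). Tapered bore in its top, mouth 38 mm, 25 deep. Origin: centre of underside, z along the axis. Loosely at rest in a dish: origin 22 mm over the dish's, gap 7 mm under the head
- medium_b: MEDIUM steel taper sleeve, loose, 220 g, 60 mm tall, narrow end down, weight low. Cone 34 mm across at the foot, +1 mm radius per 6 mm height; knurled head 55 mm across from 40 to 60 mm up (grip there). Tapered bore in its top, mouth 38 mm, 25 deep. Origin: centre of underside, z along the axis. Loosely at rest in a dish: origin 22 mm over the dish's, gap 7 mm under the head
- medium_c: MEDIUM steel taper sleeve, loose, 220 g, 60 mm tall, narrow end down, weight low. Cone 34 mm across at the foot, +1 mm radius per 6 mm height; knurled head 55 mm across from 40 to 60 mm up (grip there). Tapered bore in its top, mouth 38 mm, 25 deep. Origin: centre of underside, z along the axis. Loosely at rest in a dish: origin 22 mm over the dish's, gap 7 mm under the head
- medium_d: MEDIUM steel taper sleeve, loose, 220 g, 60 mm tall, narrow end down, weight low. Cone 34 mm across at the foot, +1 mm radius per 6 mm height; knurled head 55 mm across from 40 to 60 mm up (grip there). Tapered bore in its top, mouth 38 mm, 25 deep. Origin: centre of underside, z along the axis. Loosely at rest in a dish: origin 22 mm over the dish's, gap 7 mm under the head
- small_a: SMALL steel taper sleeve, loose, 140 g, 46 mm tall, narrow end down, weight low. Cone 31 mm across at the foot, +1 mm radius per 6 mm height; knurled head 43 mm across from 28 to 46 mm up (grip there). Origin: centre of underside, z along the axis. Loosely at rest in a medium: origin 39 mm over the medium's (61 mm over the dish's), gap 7 mm under the head
- small_b: SMALL steel taper sleeve, loose, 140 g, 46 mm tall, narrow end down, weight low. Cone 31 mm across at the foot, +1 mm radius per 6 mm height; knurled head 43 mm across from 28 to 46 mm up (grip there). Origin: centre of underside, z along the axis. Loosely at rest in a medium: origin 39 mm over the medium's (61 mm over the dish's), gap 7 mm under the head
- small_c: SMALL steel taper sleeve, loose, 140 g, 46 mm tall, narrow end down, weight low. Cone 31 mm across at the foot, +1 mm radius per 6 mm height; knurled head 43 mm across from 28 to 46 mm up (grip there). Origin: centre of underside, z along the axis. Loosely at rest in a medium: origin 39 mm over the medium's (61 mm over the dish's), gap 7 mm under the head
- small_d: SMALL steel taper sleeve, loose, 140 g, 46 mm tall, narrow end down, weight low. Cone 31 mm across at the foot, +1 mm radius per 6 mm height; knurled head 43 mm across from 28 to 46 mm up (grip there). Origin: centre of underside, z along the axis. Loosely at rest in a medium: origin 39 mm over the medium's (61 mm over the dish's), gap 7 mm under the head
- masking_tape: bystander: roll of masking tape lying flat, 96 mm across, 25 mm high; origin: centre of its underside
Things that resemble listed ones, but are neither listed nor needed, are in the scene too. Leave any turquoise look-alike of the dish_d alone. Leave any green look-alike of the small_c alone.

How it is judged:
By the outcome, as a careful person would: the job done as asked, in the order asked, and still so for the second after the job is handed in, with the robot touching nothing.
Of dish_a, dish_b, dish_c, dish_d only 3 to 4 are there at a start; the rules pass over those that are not, and their reading is None.
At some moment in a run one of dish_a, dish_b, dish_c, dish_d may be knocked a few centimetres aside while the robot is not near it.
It also fails if it takes over 208 s, if anything falls off the work surface, if the arm or the gripper's body presses on something with over 40 N, if the wrist force passes 120 N, or if a joint passes its speed limit or range.

## Working session

There is one attempt and no reset: what is moved stays moved. The work goes in short steps, Python scripts to look and compute and a tool call to move; the robot and the scene stay as the last step left them, time stands still between calls to the robot, and variables do not carry over. Pictures are saved under pics/ and viewed, at most 14 in all, crops included, and the job is handed in when it is done.

Besides the shell and the picture viewer there is one more tool, called as name(argument=value, ...) on one line, values as JSON. move_arm: Moves the arm, as the interface text tells. Scaled input: -1 to 1 covers 1 m each way for a shift and 360 degrees each way for a turn. Its arguments: {"type":"object","properties":{"steps":{"type":"array"},"squeeze":{"type":"number"}},"required":["steps"]}

```bash
ls; mkdir -p pics; python3 - <<'E'
from rig import manip
import cv2
for n in("top","side"):
    d=manip.get_image(n); cv2.imwrite(f"pics/{n}0.png",d["pixels"]); print(n,d["fx"],d["fy"],d["cx"],d["cy"],d["R"],d["t"])
print(manip.get_state())
E
```

```text
pics
top 422.0752102027102 422.0752102027102 316.91459410241094 195.88160522120504 [[ 0.02194507 -0.99961665 -0.01688116]
 [-0.9900364  -0.0193794  -0.13947176]
 [ 0.13909114  0.01977368 -0.99008215]] [0.05180307 0.48351474 1.14902892]
side 476.6151767263293 476.6151767263293 317.79170431370164 200.4769170999853 [[-0.98911686  0.146538   -0.01320809]
 [ 0.07553642  0.42871768 -0.90027518]
 [-0.12626198 -0.89147505 -0.43512084]] [ 0.4556542  -0.03249873  1.16028476]
{'clock': 0.1, 'qpos': array([ 1.05798883e+00,  2.76510456e-01,  1.50600165e+00,  2.21714489e-05,
        1.36068492e+00, -1.20958331e-01]), 'qd': array([-0.00013217, -0.00258874, -0.00192574,  0.00055071,  0.00180244,
       -0.00030112]), 'effort': array([ 2.16927256e-03, -4.17699659e+01, -2.46405548e+01, -3.27387602e-05,
        5.67460345e-03, -7.68497841e-06]), 'position': array([0.21932804, 0.53100406, 0.21834031]), 'ee_rot': array([-2.60266522e-04,  1.94675723e-01,  9.80867330e-01, -7.58868549e-04]), 'contact_force': array([ 0.3687867 ,  0.48641581, -0.27367705]), 'moment': array([-0.02198796,  0.0473396 , -0.03655172]), 'gripper_force': 0.0, 'width': 0.08533008154748303}
```

View pics/top0.png

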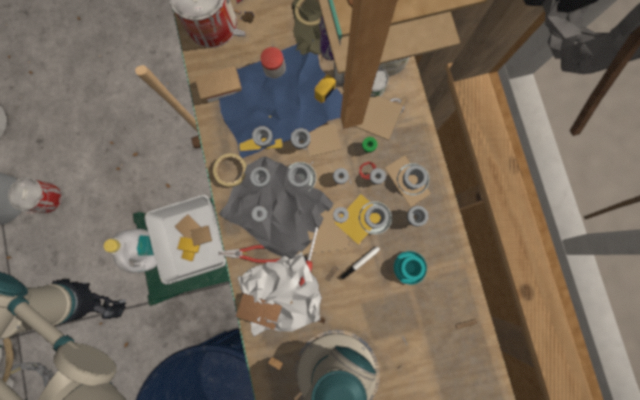

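View pics/side0.png

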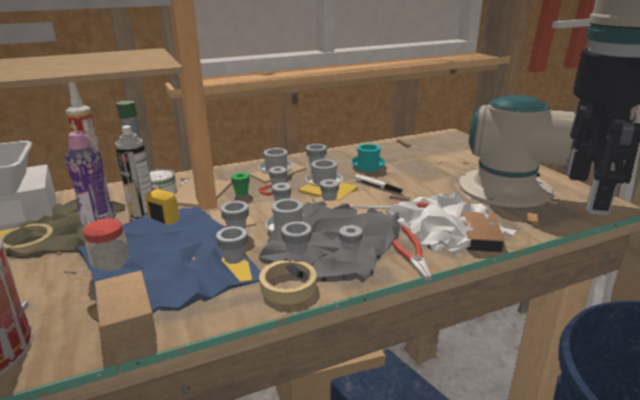

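```bash
python3 - <<'E'
import cv2
a=cv2.imread("pics/top0.png")[115:245,230:440]; cv2.imwrite("pics/c1.png",cv2.resize(a,None,fx=3.8,fy=3.8,interpolation=cv2.INTER_CUBIC))
a=cv2.imread("pics/side0.png")[135:285,210:400]; cv2.imwrite("pics/c2.png",cv2.resize(a,None,fx=4,fy=4,interpolation=cv2.INTER_CUBIC))
E
```

```text
(no output)
```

View pics/c1.png

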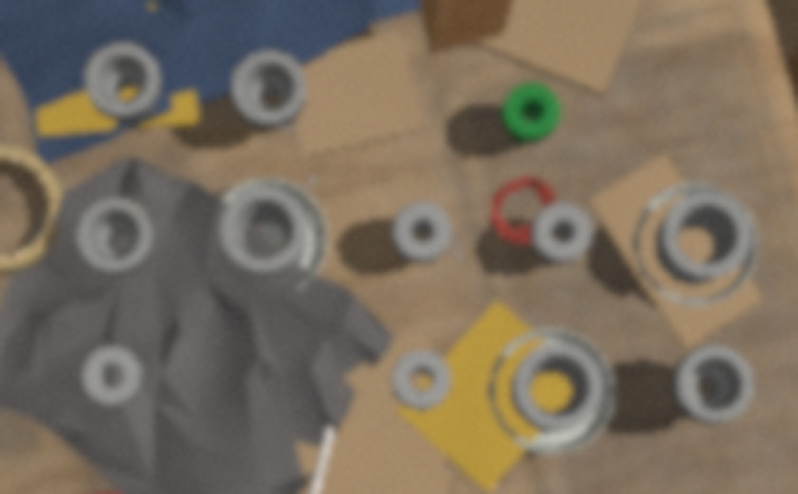

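View pics/c2.png

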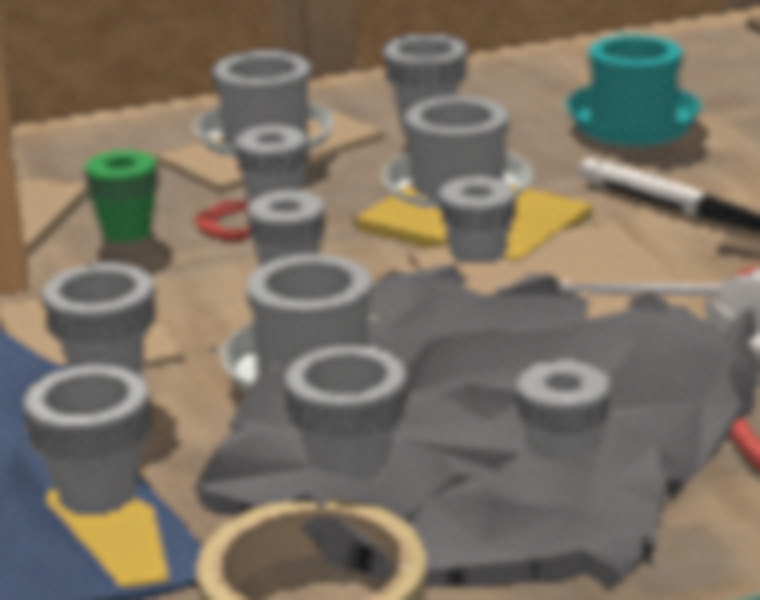

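```bash
cat >h.py <<'E'
import cv2, numpy as np
def grab(n):
    from rig import manip
    return manip.get_image(n)
def proj(d,X):
    c=np.asarray(d["R"])@X+np.asarray(d["t"]); return np.array([d["fx"]*c[0]/c[2]+d["cx"],d["fy"]*c[1]/c[2]+d["cy"]])
def ray(d,p):
    R=np.asarray(d["R"]); o=-R.T@np.asarray(d["t"]); v=R.T@np.array([(p[0]-d["cx"])/d["fx"],(p[1]-d["cy"])/d["fy"],1]); return o,v/np.linalg.norm(v)
def plane(d,p,z):
    o,v=ray(d,p); return o+v*(z-o[2])/v[2]
def tri(a,p,b,q):
    o,u=ray(a,p); r,v=ray(b,q); s=np.linalg.lstsq(np.c_[u,-v],r-o,rcond=None)[0]
    A=o+u*s[0];B=r+v*s[1]; return (A+B)/2,np.linalg.norm(A-B)
S=6
def rim(d,p,w=17,vis=None,h=None):
    """bright low-saturation ring near p: outer ellipse (centre, axes) in pixels"""
    x,y=int(round(p[0])),int(round(p[1])); h=h or w
    c=cv2.resize(d["pixels"][y-h:y+h,x-w:x+w],None,fx=S,fy=S,interpolation=cv2.INTER_CUBIC)
    hsv=cv2.cvtColor(c,cv2.COLOR_BGR2HSV); best=None
    for t in range(115,190,5):
        m=((hsv[...,2]>t)&(hsv[...,1]<60)).astype(np.uint8)
        for k in cv2.findContours(m,cv2.RETR_EXTERNAL,cv2.CHAIN_APPROX_NONE)[0]:
            if len(k)<100: continue
            k=cv2.convexHull(k)
            if len(k)<6: continue
            (cx,cy),ax,an=cv2.fitEllipse(k); g=np.hypot(cx-w*S,cy-h*S)/S
            fill=cv2.contourArea(k)/(np.pi*ax[0]*ax[1]/4+1e-9)
            if g>6 or not .93<fill<1.07: continue
            yield t,np.array([(cx+.5)/S-.5+x-w,(cy+.5)/S-.5+y-h]),np.array(ax)/S
E
python3 - <<'E'
import pickle
from h import *
T,Sd=grab("top"),grab("side"); pickle.dump((T,Sd),open("f0.pkl","wb"))
f=lambda x,y:(x/3.8+230,y/3.8+115)
g=lambda x,y:(x/4+210,y/4+135)
O={"L1":(f(262,228),g(309,283)),"L2":(f(558,382),g(456,116)),"L3":(f(708,233),g(263,69)),
"M1":(f(122,78),g(88,396)),"M2":(f(268,87),g(99,288)),"M3":(f(113,233),g(346,376)),"M4":(f(714,384),g(426,48)),
"S1":(f(422,230),g(286,206)),"S2":(f(563,231),g(271,139)),"S3":(f(421,378),g(477,192)),"S4":(f(111,375),g(563,383))}
for n,(p,q) in O.items():
    X,e=tri(T,p,Sd,q); print(n,"hand",X.round(4),round(e,4))
    for d,p0,nm,hh in((T,p,"T",17),(Sd,q,"S",11)):
        for t,c,a in rim(d,p0,17,h=hh):
            if t%10==0: print("  ",nm,t,(c-p0).round(1),a.round(1),end=";")
        print()
E
```

```text
L1 hand [0.5387 0.1127 0.0507] 0.0017

   S 130 [-0.8 -1.2] [15.3 32.7];   S 140 [-0.7 -1.2] [14.4 32.5];   S 150 [-0.6 -1.2] [13.8 32.2];
L2 hand [ 0.429  -0.1039  0.0504] 0.0002

   S 140 [ 0.8 -1.3] [10.6 26.6];
L3 hand [ 0.5406 -0.2131  0.0494] 0.0004
   T 120 [-0.2 -0.4] [24.7 36.1];
   S 120 [-0.9 -0.8] [ 9.1 24.3];   S 130 [-1.  -0.8] [ 8.4 23.6];
M1 hand [0.6483 0.2195 0.0556] 0.0008
   T 120 [-0.4  0.1] [18.1 19.5];   T 130 [-0.6  0.1] [16.9 18.9];
   S 130 [-0.7 -0.8] [15.2 32.1];   S 140 [-0.6 -0.7] [14.6 31.7];   S 150 [-0.5 -0.8] [14.2 31.3];   S 160 [-0.7 -0.7] [13.6 30.3];
M2 hand [0.6438 0.111  0.056 ] 0.0019
   T 130 [ 0.8 -0.2] [17.2 19.6];
   S 120 [-0.7 -0.5] [13.2 29.8];   S 130 [-0.9 -0.7] [12.6 29.3];   S 140 [-1.1 -0.7] [12.2 28.8];   S 150 [-1.1 -0.8] [11.6 28.5];
M3 hand [0.5316 0.2213 0.0559] 0.001
   T 120 [ 0.1 -0.2] [18.8 19.8];   T 130 [ 0.1 -0.1] [17.7 18.7];
   S 120 [-0.6 -0.9] [15.4 30.7];   S 130 [-0.6 -0.9] [14.8 30.1];   S 140 [-0.6 -0.9] [14.3 29.4];   S 150 [-0.5 -0.9] [13.8 28.8];
M4 hand [ 0.4304 -0.2149  0.0562] 0.0024
   T 120 [ 0.7 -0.8] [
[... 173 characters left out ...]
] [ 7.2 19.4];   S 160 [-0.1 -0.7] [ 6.4 17.8];
S2 hand [ 0.5425 -0.1086  0.0413] 0.002
   T 140 [ 0.2 -0.7] [13.5 14.1];
   S 140 [-0.5 -0.6] [ 6.4 16.7];   S 150 [-0.5 -0.5] [ 5.7 15.9];
S3 hand [ 0.4317 -0.0057  0.0418] 0.0021
   T 120 [-0.6 -0.4] [15.3 16. ];   T 130 [-0.6 -0.4] [15.3 16. ];   T 140 [-0.6 -0.4] [15.3 15.9];   T 150 [-0.3 -0.9] [13.6 15.8];

S4 hand [0.4293 0.2205 0.0419] 0.0022
   T 120 [-0.1 -0.4] [15.1 15.5];   T 130 [-0.1 -0.4] [14.1 14.6];   T 140 [-0.1 -0.5] [12.9 13.5];
   S 120 [-0.5 -0.8] [12.3 24.3];   S 130 [-0.5 -0.7] [11.7 23.3];   S 140 [-0.5 -0.7] [11.1 22.5];   S 150 [-0.5 -0.7] [10.5 21.7];   S 160 [-0.5 -0.7] [ 9.9 20.7];   S 170 [-0.6 -0.6] [ 9.  19.3];
```

```bash
cat >>h.py <<'E'
RAD={"L":.032,"M":.0275,"S":.0215}; H={"L":.055,"M":.060,"S":.046}
def circ(d,p,r,w=17):
    """Hough circle of radius ~r px near p"""
    x,y=int(round(p[0])),int(round(p[1]))
    c=cv2.resize(cv2.cvtColor(d["pixels"],cv2.COLOR_BGR2GRAY)[y-w:y+w,x-w:x+w],None,fx=S,fy=S,interpolation=cv2.INTER_CUBIC)
    k=cv2.HoughCircles(c,cv2.HOUGH_GRADIENT_ALT,1,3,param1=60,param2=.3,minRadius=int(r*S*.88),maxRadius=int(r*S*1.1))
    if k is None: return None
    k=k.reshape(-1,k.shape[-1])
    k=k[np.hypot(k[:,0]-w*S,k[:,1]-w*S)<5*S]
    if not len(k): return None
    k=np.median(k[:3],axis=0); return np.array([(k[0]+.5)/S-.5+x-w,(k[1]+.5)/S-.5+y-w]),k[2]/S
def locate(T,D,X,kind,zr=None):
    """refine rim centre from guess X (rim centre). returns top-plane, tri, info"""
    X=np.asarray(X,float); z=X[2]; R=RAD[kind]
    dep=(np.asarray(T["R"])@X+T["t"])[2]; c=circ(T,proj(T,X),R*T["fx"]/dep)
    dep=(np.asarray(D["R"])@X+D["t"])[2]; w=2*R*D["fx"]/dep
    q=[(k,a) for t,k,a in rim(D,proj(D,X),17,h=12) if .9*w<a[1]<1.1*w]
    s=np.median([k for k,a in q],axis=0) if q else None
    A=plane(T,c[0],z)[:2] if c else None
    B=plane(D,s,z)[:2] if s is not None else None
    t=tri(T,c[0],D,s) if c and s is not None else None
    return A,B,t,(c[1]/(R*T["fx"]/(np.asarray(T["R"])@X+T["t"])[2]) if c else None)
E
cat >all.py <<'E'
from h import *
import sys
G={"L1":(.539,.113),"L2":(.429,-.104),"L3":(.541,-.213),"M1":(.648,.22),"M2":(.644,.111),"M3":(.532,.221),"M4":(.43,-.215),
"S1":(.541,-.005),"S2":(.5425,-.1086),"S3":(.432,-.006),"S4":(.429,.2205)}
if __name__=="__main__":
    T,D=grab("top"),grab("side")
    for n in sys.argv[1:] or G:
        A,B,t,i=locate(T,D,(*G[n],H[n[0]]),n[0])
        print(n,"top",None if A is None else A.round(4),"side",None if B is None else B.round(4),"tri",None if t is None else (t[0].round(4),round(t[1],4)),"rr",i)
E
python3 all.py
```

```text
L1 top [0.5386 0.1155] side [0.541  0.1153] tri (array([0.5398, 0.1153, 0.0547]), np.float64(0.0024)) rr 0.9598061472136541
L2 top [ 0.4203 -0.1029] side None tri None rr 0.9753549911624658
L3 top None side [ 0.5436 -0.2043] tri None rr None
M1 top [0.6474 0.2198] side [0.6492 0.2241] tri (array([0.6488, 0.2202, 0.0576]), np.float64(0.0014)) rr 0.9856016943346871
M2 top None side [0.6462 0.1149] tri None rr None
M3 top [0.5314 0.2203] side [0.5334 0.225 ] tri (array([0.5325, 0.2206, 0.0574]), np.float64(0.0011)) rr 0.9821542469777065
M4 top [ 0.4255 -0.208 ] side [ 0.4346 -0.2085] tri (array([ 0.43  , -0.2092,  0.0589]), np.float64(0.009)) rr 0.9351840587197726
S1 top None side [ 0.5427 -0.    ] tri None rr None
S2 top [ 0.5421 -0.1053] side [ 0.545  -0.1015] tri (array([ 0.5436, -0.1058,  0.044 ]), np.float64(0.0023)) rr 0.9692931699453184
S3 top None side None tri None rr None
S4 top [0.43   0.2205] side [0.4323 0.2244] tri (array([0.4308, 0.2207, 0.0437]), np.float64(0.0013)) rr 0.9913950188763324
```

```bash
cat >>h.py <<'E'
def circ(d,p,r,w=17):
    x,y=int(round(p[0])),int(round(p[1]))
    c=cv2.resize(cv2.cvtColor(d["pixels"],cv2.COLOR_BGR2GRAY)[y-w:y+w,x-w:x+w],None,fx=S,fy=S,interpolation=cv2.INTER_CUBIC)
    q=[]
    for t,k,a in rim(d,p,w):
        if .9*r<a.mean()/2<1.1*r and a[0]>.88*a[1]: q.append((k,a.mean()/2))
    for lo,hi in((.9,1.02),(.92,1.06)):
        k=cv2.HoughCircles(c,cv2.HOUGH_GRADIENT,1,4,param1=60,param2=8,minRadius=int(r*S*lo),maxRadius=int(r*S*hi))
        if k is not None:
            for k in k[0][:1]:
                if np.hypot(k[0]-w*S,k[1]-w*S)<5*S: q.append((np.array([(k[0]+.5)/S-.5+x-w,(k[1]+.5)/S-.5+y-w]),k[2]/S))
    if not q: return None
    return np.median([a for a,b in q],axis=0),np.median([b for a,b in q])
E
python3 all.py
python3 - <<'E'
from h import *; from all import G
import pickle
T,D=pickle.load(open("f0.pkl","rb")); im=cv2.resize(T["pixels"],None,fx=4,fy=4,interpolation=cv2.INTER_CUBIC)
for n,g in G.items():
    X=np.array([*g,H[n[0]]]); r=RAD[n[0]]*T["fx"]/(T["R"]@X+T["t"])[2]; c=circ(T,proj(T,X),r)
    if c: cv2.circle(im,tuple(int(v) for v in (c[0]+.5)*4),int(r*4),(0,0,255),1); cv2.putText(im,n,tuple(int(v) for v in (c[0]+.5)*4),0,.5,(0,0,255))
cv2.imwrite("pics/o1.png",im[470:970,930:1730])
E
```

```text
L1 top None side [0.541  0.1155] tri None rr None
L2 top [ 0.423  -0.0972] side [ 0.4279 -0.1015] tri (array([ 0.4257, -0.0977,  0.0559]), np.float64(0.0056)) rr 0.9611230119389472
L3 top [ 0.5402 -0.2087] side [ 0.5436 -0.2042] tri (array([ 0.542 , -0.2094,  0.0528]), np.float64(0.0028)) rr 0.9406765203152948
M1 top [0.6466 0.2201] side [0.6493 0.2241] tri (array([0.6484, 0.2204, 0.0576]), np.float64(0.0023)) rr 0.9462839826079369
M2 top [0.6447 0.1123] side [0.6461 0.115 ] tri (array([0.6457, 0.1124, 0.0586]), np.float64(0.0012)) rr 0.9296112381423806
M3 top [0.5309 0.2204] side [0.5334 0.2251] tri (array([0.5322, 0.2207, 0.0574]), np.float64(0.0017)) rr 0.9585409467846776
M4 top [ 0.4305 -0.2162] side [ 0.4346 -0.2085] tri (array([ 0.4321, -0.2172,  0.0566]), np.float64(0.0026)) rr 1.0282879586345257
S1 top [ 0.5395 -0.0044] side [ 5.426e-01 -2.000e-04] tri (array([ 0.5412, -0.0047,  0.0437]), np.float64(0.0025)) rr 0.9243309760708454
S2 top [ 0.5414 -0.1075] side [ 0.545  -0.1014] tri (array([ 0.5433, -0.1081,  0.043 ]), np.float64(0.0027)) rr 0.9662495943942351
S3 top [ 0.4314 -0.0034] side None tri None rr 1.002356413151869
S4 top [0.4291 0.2204] side [0.4323 0.2245] tri (array([0.4304, 0.2205, 0.0435]), np.float64(0.002)) rr 0.9680781689737387
```

View pics/o1.png

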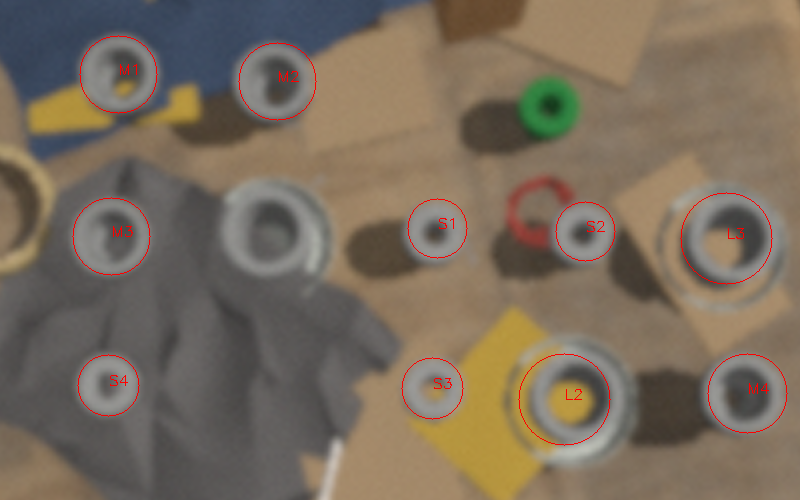

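move_arm(steps=[0,0,0,0.031,-0.031,-0.009,0.69,0,0,0,0.063,-0.062,-0.018,0.69,0,0,0,0.094,-0.093,-0.026,0.69,0,0,0,0.125,-0.124,-0.035,0.69,0,0,0,0.157,-0.155,-0.044,0.69,0,0,0,0.188,-0.186,-0.053,0.69,0,0,0,0.22,-0.217,-0.062,0.69,0,0,0,0.251,-0.248,-0.07,0.69,0,0,0,0.282,-0.279,-0.08,0.69,0,0,0,0.313,-0.309,-0.09,0.69], squeeze=25)

```text
clock: 1.4
position: [0.5338, 0.221, 0.1289]
ee_rot: [0.0, 0.195, 0.981, 0.0]
contact_force: [0.6, 0.5, -0.3]
width: 0.0723
gripper_force: 0.0
```

```bash
cat >>h.py <<'E'
def ring(d,X,kind,n=4):
    """top view: rim centre by thresholded ring inside a disc about the guess, recentred; X guess rim centre"""
    X=np.asarray(X,float); r=RAD[kind]*d["fx"]/(np.asarray(d["R"])@X+d["t"])[2]; p=proj(d,X); w=18
    hsv=cv2.cvtColor(d["pixels"],cv2.COLOR_BGR2HSV)
    for _ in range(n):
        x,y=int(round(p[0])),int(round(p[1])); c=cv2.resize(hsv[y-w:y+w,x-w:x+w],None,fx=S,fy=S,interpolation=cv2.INTER_CUBIC)
        o=(p-[x-w,y-w]+.5)*S-.5; m=np.zeros(c.shape[:2],np.uint8); cv2.circle(m,tuple(int(round(v)) for v in o),int(r*1.12*S),255,-1)
        v=c[...,2]; t=cv2.threshold(v[m>0].reshape(-1,1),0,255,cv2.THRESH_OTSU)[0]
        b=cv2.morphologyEx(((v>t)&(c[...,1]<70)&(m>0)).astype(np.uint8),cv2.MORPH_OPEN,np.ones((7,7),np.uint8))
        k=max(cv2.findContours(b,cv2.RETR_EXTERNAL,cv2.CHAIN_APPROX_NONE)[0],key=len); e=cv2.fitEllipse(cv2.convexHull(k))
        p=(np.array(e[0])+.5)/S-.5+[x-w,y-w]
    return p,np.array(e[1])/2/S/r
E
python3 - <<'E'
from h import *; from all import G
import pickle
from rig import manip
s=manip.get_state(); print(s["clock"],s["position"],s["width"],s["contact_force"])
T,D=pickle.load(open("f0.pkl","rb")); im=cv2.resize(T["pixels"],None,fx=4,fy=4,interpolation=cv2.INTER_CUBIC)
for n,g in G.items():
    p,r=ring(T,(*g,H[n[0]]),n[0]); print(n,p.round(1),plane(T,p,H[n[0]])[:2].round(4),r.round(2))
E
```

```text
1.4 [0.53381952 0.22096228 0.1289446 ] 0.0723309538565138 [ 0.62983211  0.50080683 -0.2941518 ]
L1 [299.6 173.2] [0.542  0.1108] [1.1  1.11]
L2 [376.6 216.4] [ 0.426  -0.1026] [0.96 1.11]
L3 [416.9 175.2] [ 0.5425 -0.2136] [1.1  1.11]
M1 [261.8 135.5] [0.6468 0.2197] [0.96 1.02]
M2 [300.9 137.4] [0.6431 0.1097] [0.98 1.06]
M3 [259.9 176.1] [0.531  0.2204] [0.98 1.03]
M4 [419.  215.4] [ 0.4306 -0.2167] [1.09 1.12]
S1 [341.6 174.9] [ 0.5411 -0.0062] [1.02 1.11]
S2 [378.5 174.9] [ 0.543  -0.1089] [1.07 1.11]Traceback (most recent call last):
  File "<stdin>", line 7, in <module>
  File "h.py", line 74, in ring
    k=max(cv2.findContours(b,cv2.RETR_EXTERNAL,cv2.CHAIN_APPROX_NONE)[0],key=len); e=cv2.fitEllipse(cv2.convexHull(k))
                                                                                     ~~~~~~~~~~~~~~^^^^^^^^^^^^^^^^^^^
cv2.error: OpenCV(4.12.0) /io/opencv/modules/imgproc/src/shapedescr.cpp:361: error: (-201:Incorrect size of input array) There should be at least 5 points to fit the ellipse in function 'fitEllipseNoDirect'
```

move_arm(steps=[0,0,0,-0.001,0,-0.025,0.69,0,0,0,-0.001,0,-0.05,0.69,0,0,0,-0.001,0,-0.065,0.69,0,0,0,-0.001,0,-0.075,0.69,0,0,0,-0.001,0,-0.075,0.5,0,0,0,-0.001,0,-0.075,0.2,0,0,0,-0.001,0,-0.075,0.2,0,0,0,-0.001,0,-0.075,0,0,0,0,-0.001,0,-0.075,0,0,0,0,-0.001,0,-0.075,0], squeeze=25)

```text
clock: 2.4
position: [0.5317, 0.2226, 0.0546]
ee_rot: [0.0, 0.195, 0.981, 0.0]
contact_force: [0.4, 0.1, 0.3]
width: 0.0426
gripper_force: 0.0
```

```bash
python3 - <<'E'
from h import *
D=grab("side");T=grab("top")
im=np.vstack([cv2.resize(d["pixels"][y:y+70,x:x+160],None,fx=4,fy=4,interpolation=cv2.INTER_CUBIC) for d,x,y in((D,220,180),(T,180,140))]); cv2.imwrite("pics/g1.png",im)
E
```

```text
(no output)
```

View pics/g1.png

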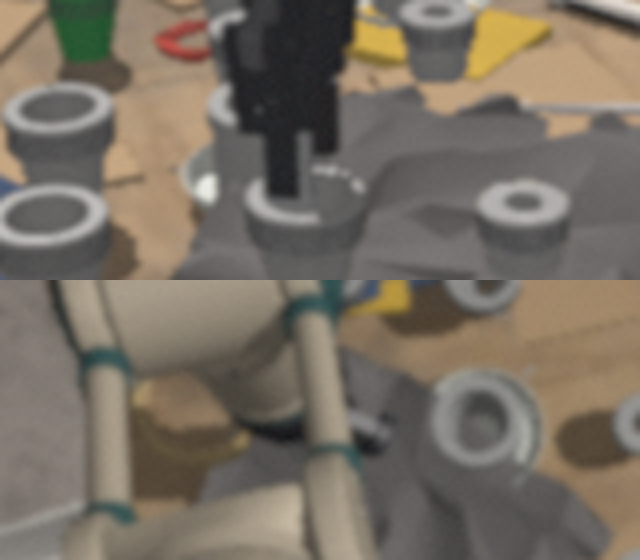

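```bash
python3 - <<'E'
from h import *
from rig import manip
D=grab("side"); s=manip.get_state(); P=s["position"]; print(P,s["width"],s["gripper_force"])
a=np.array([.382,.924,0])
for z in(.03,.04,.05,.06,.07,.08):
    print(z,[((proj(D,np.array([P[0],P[1],z])+k*a)-[220,180])*4).round() for k in(.0213,.0358,-.0213,-.0358)])
E
```

```text
[0.53163872 0.22247538 0.05425777] 0.04274659710500602 0.0
0.03 [array([296., 270.]), array([287., 286.]), array([322., 224.]), array([330., 209.])]
0.04 [array([295., 251.]), array([286., 267.]), array([321., 205.]), array([329., 191.])]
0.05 [array([294., 232.]), array([285., 248.]), array([320., 187.]), array([329., 172.])]
0.06 [array([293., 212.]), array([284., 228.]), array([320., 168.]), array([328., 154.])]
0.07 [array([293., 193.]), array([283., 208.]), array([319., 149.]), array([328., 135.])]
0.08 [array([292., 173.]), array([282., 188.]), array([318., 130.]), array([327., 116.])]
```

```bash
python3 - <<'E'
from h import *
D=grab("side")
cv2.imwrite("pics/g2.png",cv2.resize(D["pixels"][130:255,230:370],None,fx=4.8,fy=4.8,interpolation=cv2.INTER_CUBIC))
E
```

```text
(no output)
```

View pics/g2.png

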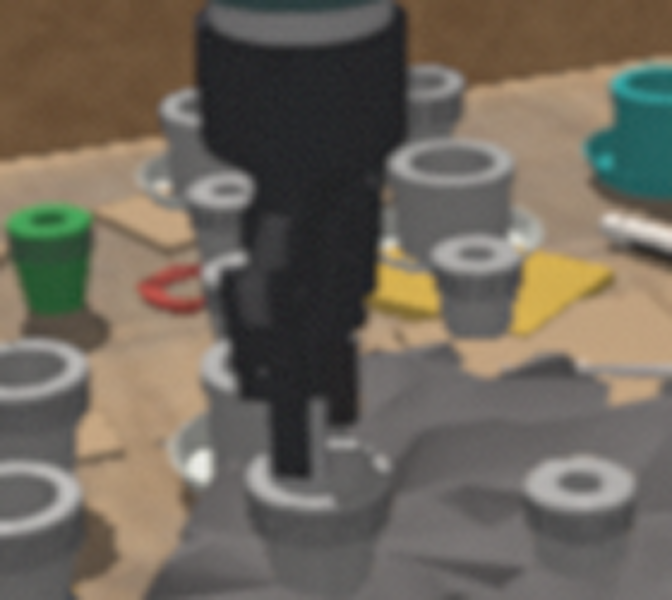

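```bash
python3 - <<'E'
from h import *; import pickle
T,D=pickle.load(open("f0.pkl","rb"))
a=np.array([.382,.924,0])
for z in(.19,.2,.21,.22,.23,.24): print(z,[proj(D,np.array([.2193,.531,z])+k*a).round(1) for k in(.05,-.05)])
cv2.imwrite("pics/g3.png",cv2.resize(D["pixels"][120:225,540:640],None,fx=5,fy=5,interpolation=cv2.INTER_CUBIC))
E
```

```text
0.19 [array([587.8, 255.8]), array([568.5, 215.4])]
0.2 [array([589.9, 248.2]), array([570.1, 208.5])]
0.21 [array([592. , 240.4]), array([571.8, 201.6])]
0.22 [array([594.2, 232.5]), array([573.5, 194.5])]
0.23 [array([596.4, 224.4]), array([575.3, 187.4])]
0.24 [array([598.7, 216.2]), array([577.1, 180.1])]
```

View pics/g3.png

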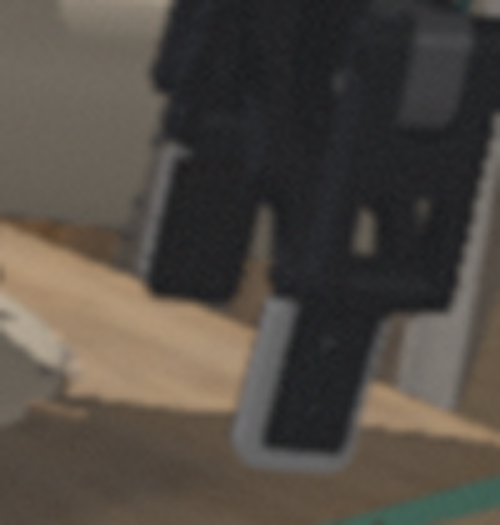

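move_arm(steps=[0,0,0,0,-0.001,0.005,0.69,0,0,0,0,-0.001,0.005,0.69,0,0,0,0,-0.001,0.005,0.69,0,0,0,0,-0.001,0.005,0.69,0,0,0,0,-0.001,0,0.69,0,0,0,0,-0.001,-0.01,0.69,0,0,0,0,-0.001,-0.018,0.69,0,0,0,0,-0.001,-0.024,0.69,0,0,0,0,-0.001,-0.028,0.69,0,0,0,0,-0.001,-0.028,0.69])

```text
clock: 3.6
position: [0.531, 0.2213, 0.0252]
ee_rot: [-0.001, 0.195, 0.981, -0.0]
contact_force: [-0.3, 0.6, 0.1]
width: 0.0719
gripper_force: 0.0
```

move_arm(steps=[0,0,0,0,0,0,0.4,0,0,0,0,0,0,0.3,0,0,0,0,0,0,0.2,0,0,0,0,0,0,0.1,0,0,0,0,0,0,0.1,0,0,0,0,0,0,0.1,0,0,0,0,0,0,0.1,0,0,0,0,0,0,0.1,0,0,0,0,0,0,0.1,0,0,0,0,0,0,0.1], squeeze=25)

```text
clock: 4.6
position: [0.5322, 0.2218, 0.0268]
ee_rot: [0.001, 0.195, 0.981, 0.001]
contact_force: [1.2, 0.7, 5.6]
width: 0.054
gripper_force: 26.8
```

```bash
python3 - <<'E'
from h import *
D=grab("side")
cv2.imwrite("pics/g4.png",cv2.resize(D["pixels"][130:255,230:370],None,fx=4.8,fy=4.8,interpolation=cv2.INTER_CUBIC))
E
```

```text
(no output)
```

View pics/g4.png

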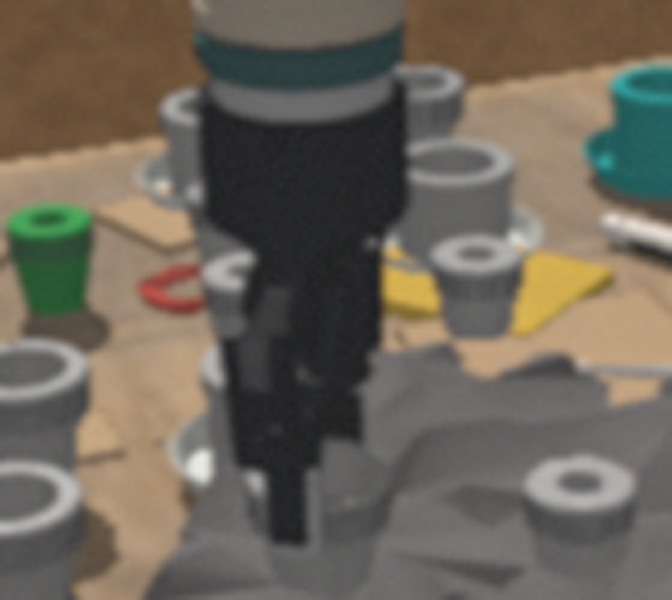

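move_arm(steps=[0,0,0,0,0,0.02,0.1,0,0,0,0,0,0.05,0.1,0,0,0,0,0,0.08,0.1,0,0,0,0,0,0.09,0.1,0,0,0,0.001,-0.02,0.09,0.1,0,0,0,0.003,-0.05,0.09,0.1,0,0,0,0.005,-0.08,0.09,0.1,0,0,0,0.007,-0.1,0.09,0.1,0,0,0,0.008,-0.11,0.09,0.1,0,0,0,0.008,-0.11,0.09,0.1])

```text
clock: 5.65
position: [0.5389, 0.1104, 0.115]
ee_rot: [-0.001, 0.196, 0.981, -0.0]
contact_force: [-0.7, 0.5, -3.0]
width: 0.0537
gripper_force: 28.0
```

move_arm(steps=[0,0,0,0,0,0,0.1,0,0,0,0,0,-0.015,0.1,0,0,0,0,0,-0.03,0.1,0,0,0,0,0,-0.04,0.1,0,0,0,0,0,-0.045,0.1,0,0,0,0,0,-0.05,0.1,0,0,0,0,0,-0.053,0.1,0,0,0,0,0,-0.056,0.1,0,0,0,0,0,-0.058,0.1,0,0,0,0,0,-0.058,0.1])

```text
clock: 6.65
position: [0.5396, 0.1118, 0.0581]
ee_rot: [-0.0, 0.195, 0.981, 0.0]
contact_force: [-0.4, 1.5, -2.8]
width: 0.0537
gripper_force: 28.0
```

```bash
python3 - <<'E'
from h import *
from rig import manip
D=grab("side"); s=manip.get_state(); print(s["position"],s["contact_force"],s["moment"],s["width"])
cv2.imwrite("pics/g5.png",cv2.resize(D["pixels"][130:255,230:370],None,fx=4.8,fy=4.8,interpolation=cv2.INTER_CUBIC))
E
```

```text
[0.53958062 0.11176315 0.0582095 ] [ 0.36855589  1.44498451 -3.4474378 ] [0.33221702 0.0753286  0.01942088] 0.053486321850542196
```

View pics/g5.png

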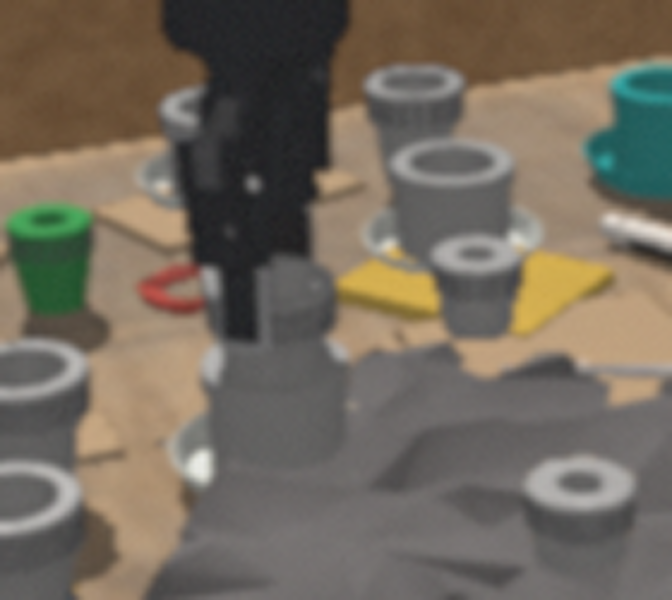

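move_arm(steps=[0,0,0,0,0,-0.001,0.1,0,0,0,0,0,-0.002,0.1,0,0,0,0,0,-0.003,0.1,0,0,0,0,0,-0.004,0.1,0,0,0,0,0,-0.005,0.1,0,0,0,0,0,-0.005,0.1,0,0,0,0,0,-0.005,0.1,0,0,0,0,0,-0.005,0.1,0,0,0,0,0,-0.005,0.1,0,0,0,0,0,-0.005,0.1])

```text
clock: 7.7
position: [0.5395, 0.1125, 0.0534]
ee_rot: [-0.0, 0.195, 0.981, 0.001]
contact_force: [-1.5, 6.0, 1.2]
width: 0.0538
gripper_force: 28.4
```

```bash
cat >st.py <<'E'
from rig import manip
s=manip.get_state(); print(s["clock"],s["position"].round(4),"F",s["contact_force"].round(2),"M",s["moment"].round(3),s["width"])
E
python3 st.py
```

```text
7.7 [0.5395 0.1125 0.0534] F [-1.53  5.98  1.24] M [0.979 0.327 0.032] 0.053757311651891876
```

move_arm(steps=[0,0,0,0,0.001,0,0.1,0,0,0,0,0.0015,0,0.1,0,0,0,0,0.0015,0,0.1,0,0,0,0,0.0015,0,0.1,0,0,0,0,0.0015,0,0.1,0,0,0,0,0.0015,0,0.1,0,0,0,0,0.0015,0,0.1,0,0,0,0,0.0015,0,0.1,0,0,0,0,0.0015,0,0.1,0,0,0,0,0.0015,0,0.1])

```text
clock: 8.7
position: [0.5395, 0.1128, 0.053]
ee_rot: [-0.0, 0.195, 0.981, -0.0]
contact_force: [-1.5, 1.9, -1.9]
width: 0.0536
gripper_force: 28.1
```

```bash
python3 st.py
```

```text
8.7 [0.5395 0.1128 0.053 ] F [-1.5   1.9  -1.87] M [0.237 0.196 0.03 ] 0.053573421827354535
```

move_arm(steps=[0,0,0,-0.0005,0.0005,0,0.1,0,0,0,-0.0005,0.0007,0,0.1,0,0,0,-0.0005,0.0007,-0.001,0.1,0,0,0,-0.0005,0.0007,-0.0015,0.1,0,0,0,-0.0005,0.0007,-0.002,0.1,0,0,0,-0.0005,0.0007,-0.0025,0.1,0,0,0,-0.0005,0.0007,-0.0025,0.1,0,0,0,-0.0005,0.0007,-0.0025,0.1,0,0,0,-0.0005,0.0007,-0.0025,0.1,0,0,0,-0.0005,0.0007,-0.0025,0.1])

```text
clock: 9.7
position: [0.5391, 0.1136, 0.0506]
ee_rot: [0.0, 0.195, 0.981, 0.0]
contact_force: [0.4, -0.5, -2.8]
width: 0.0538
gripper_force: 28.0
```

```bash
python3 st.py
```

```text
9.7 [0.5391 0.1136 0.0506] F [ 0.44 -0.53 -2.83] M [-0.02  -0.04   0.042] 0.053787704570850414
```

move_arm(steps=[0,0,0,0,0,-0.0005,0.1,0,0,0,0,0,-0.001,0.1,0,0,0,0,0,-0.001,0.1,0,0,0,0,0,-0.001,0.25,0,0,0,0,0,-0.001,0.3,0,0,0,0,0,-0.001,0.33,0,0,0,0,0,-0.001,0.37,0,0,0,0,0,-0.001,0.45,0,0,0,0,0,-0.001,0.6,0,0,0,0,0,-0.001,0.7])

```text
clock: 10.7
position: [0.5391, 0.1137, 0.0497]
ee_rot: [0.0, 0.195, 0.981, 0.0]
contact_force: [-0.3, 0.4, 0.1]
width: 0.0729
gripper_force: 0.0
```

move_arm(steps=[0,0,0,0,0,0,0.7,0,0,0,0,0,0.005,0.7,0,0,0,0,0,0.02,0.7,0,0,0,0,0,0.05,0.7,0,0,0,0.01,0,0.08,0.7,0,0,0,0.05,0,0.09,0.7,0,0,0,0.09,0,0.09,0.7,0,0,0,0.107,0,0.09,0.7,0,0,0,0.107,0,0.09,0.7,0,0,0,0.107,0,0.09,0.7])

```text
clock: 11.7
position: [0.6453, 0.1136, 0.1393]
ee_rot: [-0.001, 0.195, 0.981, -0.0]
contact_force: [-0.6, -0.7, -0.1]
width: 0.0722
gripper_force: 0.0
```

```bash
python3 st.py; cat >>h.py <<'E'
def dishloc(D,xy,z=.055,kind="L"):
    """side view only: rim centre on plane z"""
    X=np.array([*xy,z]); dep=(np.asarray(D["R"])@X+D["t"])[2]; w=2*RAD[kind]*D["fx"]/dep
    q=[k for t,k,a in rim(D,proj(D,X),17,h=12) if .9*w<a[1]<1.1*w]
    return plane(D,np.median(q,axis=0),z)[:2].round(4) if q else None
E
python3 - <<'E'
from h import *
D=grab("side")
print("L1med",dishloc(D,(.541,.115),.082,"M"),"M2",dishloc(D,(.646,.115),.06,"M"),"L2",dishloc(D,(.428,-.1)),"L3",dishloc(D,(.5436,-.204)))
cv2.imwrite("pics/g6.png",cv2.resize(D["pixels"][130:255,230:370],None,fx=4.8,fy=4.8,interpolation=cv2.INTER_CUBIC))
E
```

```text
11.7 [0.6453 0.1136 0.1393] F [-0.63 -0.72 -0.1 ] M [ 0.001 -0.002 -0.004] 0.07221623406126297
L1med [0.5425 0.1035] M2 [0.646 0.115] L2 [ 0.4278 -0.1013] L3 [ 0.5435 -0.2043]
```

View pics/g6.png

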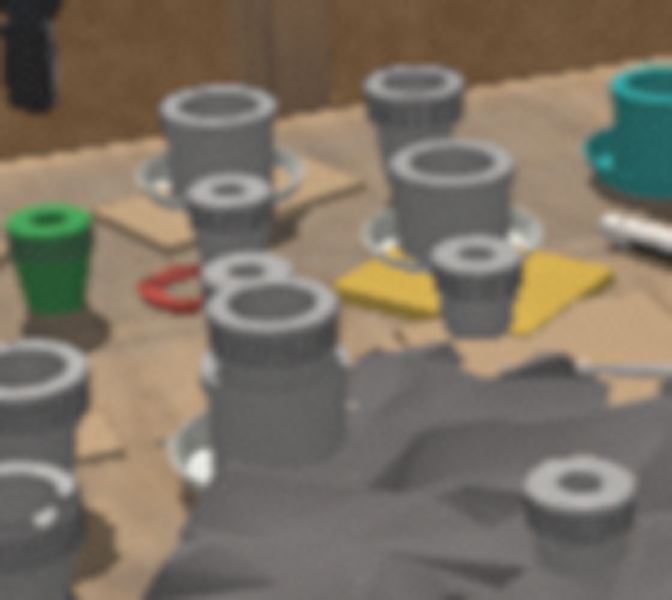

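move_arm(steps=[0,0,0,-0.001,-0.0015,-0.02,0.7,0,0,0,-0.001,-0.0015,-0.045,0.7,0,0,0,-0.001,-0.0015,-0.07,0.7,0,0,0,-0.001,-0.0015,-0.09,0.7,0,0,0,-0.001,-0.0015,-0.105,0.7,0,0,0,-0.001,-0.0015,-0.1125,0.7,0,0,0,-0.001,-0.0015,-0.1125,0.7,0,0,0,-0.001,-0.0015,-0.1125,0.4,0,0,0,-0.001,-0.0015,-0.1125,0.3,0,0,0,-0.001,-0.0015,-0.1125,0.2])

```text
clock: 12.75
position: [0.646, 0.1122, 0.0287]
ee_rot: [0.001, 0.195, 0.981, 0.0]
contact_force: [-1.2, -0.5, 4.2]
width: 0.0537
gripper_force: 27.0
```

move_arm(steps=[0,0,0,0,0,0,0.1,0,0,0,0,0,0,0.1,0,0,0,0,0,0,0.1,0,0,0,0,0,0,0.1,0,0,0,0,0,0,0.1,0,0,0,0,0,0,0.1,0,0,0,0,0,0,0.1,0,0,0,0,0,0,0.1,0,0,0,0,0,0,0.1,0,0,0,0,0,0,0.1])

```text
clock: 13.75
position: [0.6459, 0.1121, 0.0287]
ee_rot: [0.001, 0.195, 0.981, 0.0]
contact_force: [-1.0, 0.1, 6.5]
width: 0.0541
gripper_force: 27.2
```

```bash
python3 st.py
```

```text
13.75 [0.6459 0.1121 0.0287] F [-1.    0.1   6.49] M [-0.057  0.167 -0.035] 0.05407609549872698
```

move_arm(steps=[0,0,0,0,0,0.02,0.1,0,0,0,0,0,0.05,0.1,0,0,0,0,0,0.08,0.1,0,0,0,-0.02,-0.01,0.11,0.1,0,0,0,-0.06,-0.03,0.11,0.1,0,0,0,-0.1,-0.05,0.11,0.1,0,0,0,-0.12,-0.09,0.11,0.1,0,0,0,-0.12,-0.13,0.11,0.1,0,0,0,-0.12,-0.17,0.11,0.1,0,0,0,-0.12,-0.21,0.11,0.1])

```text
clock: 14.75
position: [0.5245, -0.0991, 0.1372]
ee_rot: [0.0, 0.195, 0.981, 0.0]
contact_force: [0.9, 0.4, -2.1]
width: 0.0536
gripper_force: 27.4
```

move_arm(steps=[0,0,0,0.005,-0.04,0,0.1,0,0,0,0.01,-0.08,0,0.1,0,0,0,0.0157,-0.108,-0.005,0.1,0,0,0,0.0157,-0.108,-0.02,0.1,0,0,0,0.0157,-0.108,-0.04,0.1,0,0,0,0.0157,-0.108,-0.055,0.1,0,0,0,0.0157,-0.108,-0.065,0.1,0,0,0,0.0157,-0.108,-0.07,0.1,0,0,0,0.0157,-0.108,-0.074,0.1,0,0,0,0.0157,-0.108,-0.0765,0.1])

```text
clock: 15.75
position: [0.5416, -0.2071, 0.0614]
ee_rot: [0.001, 0.194, 0.981, -0.001]
contact_force: [0.1, -4.7, 2.2]
width: 0.0539
gripper_force: 27.7
```

```bash
python3 st.py
```

```text
15.75 [ 0.5416 -0.2071  0.0614] F [ 0.13 -4.74  2.21] M [-0.77   0.075  0.042] 0.05385162955100918
```

move_arm(steps=[0,0,0,0,-0.001,0,0.1,0,0,0,0,-0.002,0,0.1,0,0,0,0,-0.002,0,0.1,0,0,0,0,-0.002,0,0.1,0,0,0,0,-0.002,0,0.1,0,0,0,0,-0.002,0,0.1,0,0,0,0,-0.002,0,0.1,0,0,0,0,-0.002,0,0.1,0,0,0,0,-0.002,0,0.1,0,0,0,0,-0.002,0,0.1])

```text
clock: 16.75
position: [0.5408, -0.2078, 0.0606]
ee_rot: [0.0, 0.195, 0.981, 0.0]
contact_force: [1.7, -0.5, -1.6]
width: 0.0534
gripper_force: 27.5
```

```bash
python3 st.py
```

```text
16.75 [ 0.5408 -0.2078  0.0606] F [ 1.69 -0.47 -1.64] M [-0.109 -0.287  0.026] 0.05344753982309864
```

move_arm(steps=[0,0,0,0.001,-0.001,0,0.1,0,0,0,0.001,-0.001,0,0.1,0,0,0,0.001,-0.001,-0.001,0.1,0,0,0,0.001,-0.001,-0.002,0.1,0,0,0,0.001,-0.001,-0.003,0.1,0,0,0,0.001,-0.001,-0.004,0.1,0,0,0,0.001,-0.001,-0.004,0.1,0,0,0,0.001,-0.001,-0.004,0.1,0,0,0,0.001,-0.001,-0.004,0.1,0,0,0,0.001,-0.001,-0.004,0.1])

```text
clock: 17.75
position: [0.5419, -0.2089, 0.0567]
ee_rot: [0.0, 0.195, 0.981, 0.0]
contact_force: [-0.6, 0.1, -1.6]
width: 0.0537
gripper_force: 27.4
```

```bash
python3 st.py
```

```text
17.75 [ 0.5419 -0.2089  0.0567] F [-0.61  0.14 -1.56] M [-0.044 -0.025  0.016] 0.05374487283190901
```

Free. Down 3 mm more.

move_arm(steps=[0,0,0,0,0,-0.001,0.1,0,0,0,0,0,-0.0015,0.1,0,0,0,0,0,-0.002,0.1,0,0,0,0,0,-0.0025,0.1,0,0,0,0,0,-0.003,0.1,0,0,0,0,0,-0.003,0.1,0,0,0,0,0,-0.003,0.1,0,0,0,0,0,-0.003,0.1,0,0,0,0,0,-0.003,0.1,0,0,0,0,0,-0.003,0.1])

```text
clock: 18.75
position: [0.5418, -0.2089, 0.0536]
ee_rot: [0.0, 0.195, 0.981, 0.0]
contact_force: [0.5, -0.4, -2.6]
width: 0.0537
gripper_force: 27.4
```

```bash
python3 st.py
```

```text
18.75 [ 0.5418 -0.2089  0.0536] F [ 0.55 -0.45 -2.57] M [-0.055 -0.037  0.008] 0.053655106528398964
```

move_arm(steps=[0,0,0,0,0,-0.0005,0.1,0,0,0,0,0,-0.001,0.1,0,0,0,0,0,-0.0015,0.1,0,0,0,0,0,-0.002,0.1,0,0,0,0,0,-0.002,0.1,0,0,0,0,0,-0.002,0.1,0,0,0,0,0,-0.002,0.1,0,0,0,0,0,-0.002,0.1,0,0,0,0,0,-0.002,0.1,0,0,0,0,0,-0.002,0.1])

```text
clock: 19.75
position: [0.542, -0.2091, 0.0517]
ee_rot: [0.0, 0.195, 0.981, -0.0]
contact_force: [0.3, -2.9, -1.7]
width: 0.0536
gripper_force: 27.5
```

```bash
python3 st.py
```

```text
19.75 [ 0.542  -0.2091  0.0517] F [ 0.29 -2.86 -1.7 ] M [-0.385 -0.055  0.032] 0.05357094675087466
```

move_arm(steps=[0,0,0,0,-0.0004,0,0.1,0,0,0,0,-0.0004,0,0.1,0,0,0,0,-0.0004,0,0.1,0,0,0,0,-0.0004,0,0.25,0,0,0,0,-0.0004,0,0.3,0,0,0,0,-0.0004,0,0.33,0,0,0,0,-0.0004,0,0.37,0,0,0,0,-0.0004,0,0.45,0,0,0,0,-0.0004,0,0.6,0,0,0,0,-0.0004,0,0.7])

```text
clock: 20.75
position: [0.5418, -0.2092, 0.0516]
ee_rot: [-0.0, 0.195, 0.981, 0.0]
contact_force: [-0.7, -0.2, 0.2]
width: 0.0721
gripper_force: 0.0
```

move_arm(steps=[0,0,0,0,0,0,0.7,0,0,0,0,0,0.005,0.7,0,0,0,0,0,0.02,0.7,0,0,0,0,0,0.05,0.7,0,0,0,-0.01,0,0.08,0.7,0,0,0,-0.05,-0.003,0.09,0.7,0,0,0,-0.09,-0.005,0.09,0.7,0,0,0,-0.11,-0.005,0.09,0.7,0,0,0,-0.11,-0.005,0.09,0.7,0,0,0,-0.11,-0.005,0.09,0.7])

```text
clock: 21.75
position: [0.4325, -0.2146, 0.1423]
ee_rot: [0.001, 0.195, 0.981, -0.0]
contact_force: [0.7, -0.0, 0.8]
width: 0.0725
gripper_force: 0.0
```

```bash
python3 st.py; python3 - <<'E'
from h import *
D=grab("side")
print("L1med",dishloc(D,(.541,.115),.082,"M"),"L3med",dishloc(D,(.5436,-.204),.082,"M"),"M4",dishloc(D,(.4346,-.209),.06,"M"),"L2",dishloc(D,(.428,-.1)))
cv2.imwrite("pics/g7.png",cv2.resize(D["pixels"][130:255,230:370],None,fx=4.8,fy=4.8,interpolation=cv2.INTER_CUBIC))
E
```

```text
21.75 [ 0.4325 -0.2146  0.1423] F [ 0.66 -0.    0.81] M [-0.007 -0.023  0.061] 0.0724910005431246
L1med None L3med [ 0.5432 -0.2051] M4 [ 0.4347 -0.2083] L2 None
```

View pics/g7.png

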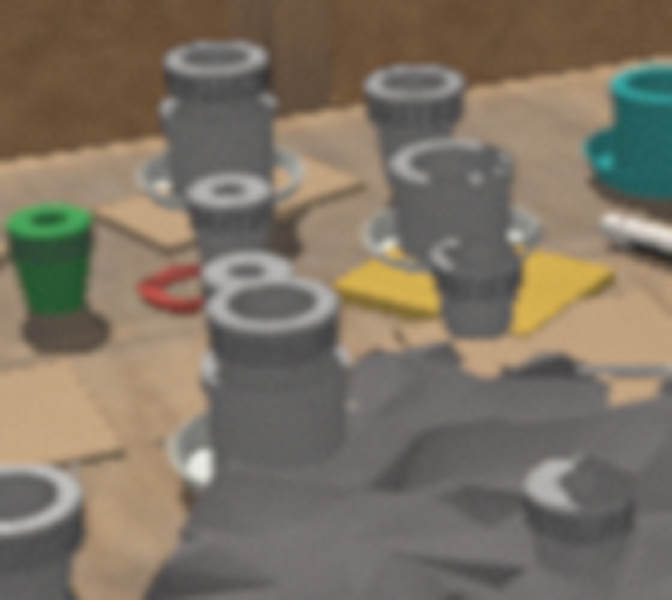

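move_arm(steps=[0,0,0,0,0,-0.02,0.7,0,0,0,0,0,-0.045,0.7,0,0,0,0,0,-0.07,0.7,0,0,0,0,0,-0.09,0.7,0,0,0,0,0,-0.105,0.7,0,0,0,0,0,-0.1145,0.7,0,0,0,0,0,-0.1145,0.7,0,0,0,0,0,-0.1145,0.4,0,0,0,0,0,-0.1145,0.3,0,0,0,0,0,-0.1145,0.2])

```text
clock: 22.8
position: [0.4327, -0.2145, 0.0281]
ee_rot: [0.001, 0.195, 0.981, -0.0]
contact_force: [1.3, 1.9, 3.6]
width: 0.0538
gripper_force: 26.3
```

move_arm(steps=[0,0,0,0,0,0,0.1,0,0,0,0,0,0,0.1,0,0,0,0,0,0,0.1,0,0,0,0,0,0,0.1,0,0,0,0,0,0,0.1,0,0,0,0,0,0,0.1,0,0,0,0,0,0,0.1,0,0,0,0,0,0,0.1,0,0,0,0,0,0,0.1,0,0,0,0,0,0,0.1])

```text
clock: 23.8
position: [0.4327, -0.2145, 0.0281]
ee_rot: [0.001, 0.195, 0.981, -0.0]
contact_force: [0.9, 2.7, 6.2]
width: 0.0538
gripper_force: 26.6
```

```bash
python3 st.py;  python3 - <<'E'
from h import *
D=grab("side")
print("L2",dishloc(D,(.428,-.1)))
E
```

```text
23.8 [ 0.4327 -0.2145  0.0281] F [0.86 2.71 6.19] M [ 0.421 -0.186 -0.026] 0.05384006855410863
L2 None
```

move_arm(steps=[0,0,0,0,0,0.02,0.1,0,0,0,0,0,0.05,0.1,0,0,0,0,0,0.08,0.1,0,0,0,0,0,0.09,0.1,0,0,0,-0.001,0.02,0.09,0.1,0,0,0,-0.003,0.05,0.09,0.1,0,0,0,-0.005,0.08,0.09,0.1,0,0,0,-0.0065,0.1,0.09,0.1,0,0,0,-0.0067,0.109,0.09,0.1,0,0,0,-0.0067,0.109,0.09,0.1])

```text
clock: 24.85
position: [0.4244, -0.1045, 0.1165]
ee_rot: [-0.001, 0.194, 0.981, 0.0]
contact_force: [-0.8, -0.2, -2.2]
width: 0.0534
gripper_force: 28.1
```

move_arm(steps=[0,0,0,0,0,0,0.1,0,0,0,0,0,-0.015,0.1,0,0,0,0,0,-0.03,0.1,0,0,0,0,0,-0.04,0.1,0,0,0,0,0,-0.045,0.1,0,0,0,0,0,-0.05,0.1,0,0,0,0,0,-0.052,0.1,0,0,0,0,0,-0.054,0.1,0,0,0,0,0,-0.056,0.1,0,0,0,0,0,-0.056,0.1])

```text
clock: 25.85
position: [0.428, -0.1045, 0.0621]
ee_rot: [0.003, 0.196, 0.981, 0.002]
contact_force: [4.8, 7.4, 1.4]
width: 0.0536
gripper_force: 28.6
```

```bash
python3 st.py
```

```text
25.85 [ 0.428  -0.1045  0.0621] F [4.77 7.43 1.42] M [ 1.419 -0.859 -0.02 ] 0.05355528194485002
```

move_arm(steps=[0,0,0,0,0,0.003,0.1,0,0,0,0.001,0.0015,0.004,0.1,0,0,0,0.002,0.003,0.004,0.1,0,0,0,0.002,0.003,0.003,0.1,0,0,0,0.002,0.003,0.002,0.1,0,0,0,0.002,0.003,0.001,0.1,0,0,0,0.002,0.003,0,0.1,0,0,0,0.002,0.003,0,0.1,0,0,0,0.002,0.003,0,0.1,0,0,0,0.002,0.003,0,0.1])

```text
clock: 26.85
position: [0.4274, -0.1024, 0.0612]
ee_rot: [0.0, 0.195, 0.981, -0.0]
contact_force: [0.7, -0.8, -2.3]
width: 0.0537
gripper_force: 28.2
```

```bash
python3 st.py
```

```text
26.85 [ 0.4274 -0.1024  0.0612] F [ 0.74 -0.84 -2.29] M [-0.154 -0.351 -0.018] 0.053737962094235855
```

move_arm(steps=[0,0,0,0.0008,0,0,0.1,0,0,0,0.0008,0,-0.001,0.1,0,0,0,0.0008,0,-0.002,0.1,0,0,0,0.0008,0,-0.003,0.1,0,0,0,0.0008,0,-0.004,0.1,0,0,0,0.0008,0,-0.005,0.1,0,0,0,0.0008,0,-0.005,0.1,0,0,0,0.0008,0,-0.005,0.1,0,0,0,0.0008,0,-0.005,0.1,0,0,0,0.0008,0,-0.005,0.1])

```text
clock: 27.85
position: [0.4282, -0.1023, 0.0562]
ee_rot: [0.0, 0.195, 0.981, 0.0]
contact_force: [3.0, 1.0, -1.3]
width: 0.0536
gripper_force: 28.3
```

```bash
python3 st.py
```

```text
27.85 [ 0.4282 -0.1023  0.0562] F [ 3.03  1.02 -1.33] M [ 0.015 -0.549  0.014] 0.05356781058273297
```

Force +x: shift +x 1 mm, then down 2.5 mm.

move_arm(steps=[0,0,0,0.0005,0,0,0.1,0,0,0,0.001,0,0,0.1,0,0,0,0.0012,0,0,0.1,0,0,0,0.0012,0,-0.001,0.1,0,0,0,0.0012,0,-0.0015,0.1,0,0,0,0.0012,0,-0.002,0.1,0,0,0,0.0012,0,-0.0025,0.1,0,0,0,0.0012,0,-0.0025,0.1,0,0,0,0.0012,0,-0.0025,0.1,0,0,0,0.0012,0,-0.0025,0.1])

```text
clock: 28.85
position: [0.4289, -0.1023, 0.0535]
ee_rot: [-0.0, 0.195, 0.981, -0.0]
contact_force: [-0.5, -1.1, -2.3]
width: 0.0542
gripper_force: 28.2
```

```bash
python3 st.py
```

```text
28.85 [ 0.4289 -0.1023  0.0535] F [-0.48 -1.12 -2.25] M [-0.348 -0.117  0.02 ] 0.05415427777083117
```

Near free (slight −y). Shift y −0.3 mm, down 2 mm (est. seat 0.0501).

move_arm(steps=[0,0,0,0,-0.0004,0,0.1,0,0,0,0,-0.0004,-0.0005,0.1,0,0,0,0,-0.0004,-0.001,0.1,0,0,0,0,-0.0004,-0.0015,0.1,0,0,0,0,-0.0004,-0.002,0.1,0,0,0,0,-0.0004,-0.002,0.1,0,0,0,0,-0.0004,-0.002,0.1,0,0,0,0,-0.0004,-0.002,0.1,0,0,0,0,-0.0004,-0.002,0.1,0,0,0,0,-0.0004,-0.002,0.1])

```text
clock: 29.85
position: [0.4292, -0.1026, 0.0517]
ee_rot: [0.0, 0.195, 0.981, 0.0]
contact_force: [1.8, 0.6, -1.6]
width: 0.0536
gripper_force: 28.3
```

```bash
python3 st.py
```

```text
29.85 [ 0.4292 -0.1026  0.0517] F [ 1.81  0.64 -1.58] M [-0.031 -0.291  0.017] 0.05355790067189312
```

move_arm(steps=[0,0,0,0.0003,0,0,0.1,0,0,0,0.0003,0,-0.0005,0.1,0,0,0,0.0003,0,-0.0005,0.1,0,0,0,0.0003,0,-0.0005,0.25,0,0,0,0.0003,0,-0.0005,0.3,0,0,0,0.0003,0,-0.0005,0.33,0,0,0,0.0003,0,-0.0005,0.37,0,0,0,0.0003,0,-0.0005,0.45,0,0,0,0.0003,0,-0.0005,0.6,0,0,0,0.0003,0,-0.0005,0.7])

```text
clock: 30.85
position: [0.4293, -0.1027, 0.0511]
ee_rot: [-0.0, 0.195, 0.981, 0.0]
contact_force: [0.2, -0.0, 0.1]
width: 0.0725
gripper_force: 0.0
```

move_arm(steps=[0,0,0,0,0,0,0.7,0,0,0,0,0,0.005,0.7,0,0,0,0,0,0.02,0.7,0,0,0,0,0,0.05,0.7,0,0,0,0,0.01,0.08,0.7,0,0,0,0.001,0.04,0.09,0.6,0,0,0,0.0025,0.08,0.09,0.5,0,0,0,0.0025,0.097,0.09,0.4,0,0,0,0.0025,0.097,0.09,0.4,0,0,0,0.0025,0.097,0.09,0.4])

```text
clock: 31.85
position: [0.4319, -0.0057, 0.1414]
ee_rot: [0.0, 0.194, 0.981, -0.0]
contact_force: [0.6, -0.1, 0.7]
width: 0.0597
gripper_force: 0.0
```

```bash
python3 st.py; python3 - <<'E'
from h import *
D=grab("side")
print("L1med",dishloc(D,(.541,.116),.082,"M"),"L2med",dishloc(D,(.4295,-.1005),.082,"M"),"L3med",dishloc(D,(.5436,-.204),.082,"M"),"S1",dishloc(D,(.5425,0),.046,"S"),"S2",dishloc(D,(.545,-.1015),.046,"S"),"S3",dishloc(D,(.4317,-.001),.046,"S"))
for t,k,a in rim(D,proj(D,np.array([.4317,-.001,.046])),17,h=12): print(t,plane(D,k,.046)[:2].round(4),a.round(1))
cv2.imwrite("pics/g8.png",cv2.resize(D["pixels"][130:255,230:370],None,fx=4.8,fy=4.8,interpolation=cv2.INTER_CUBIC))
E
```

```text
31.85 [ 0.4319 -0.0057  0.1414] F [ 0.61 -0.07  0.72] M [-0.05  -0.034 -0.042] 0.05974752618539948
L1med None L2med [ 0.4307 -0.0964] L3med [ 0.5432 -0.2054] S1 None S2 [ 0.5449 -0.1014] S3 None
```

View pics/g8.png

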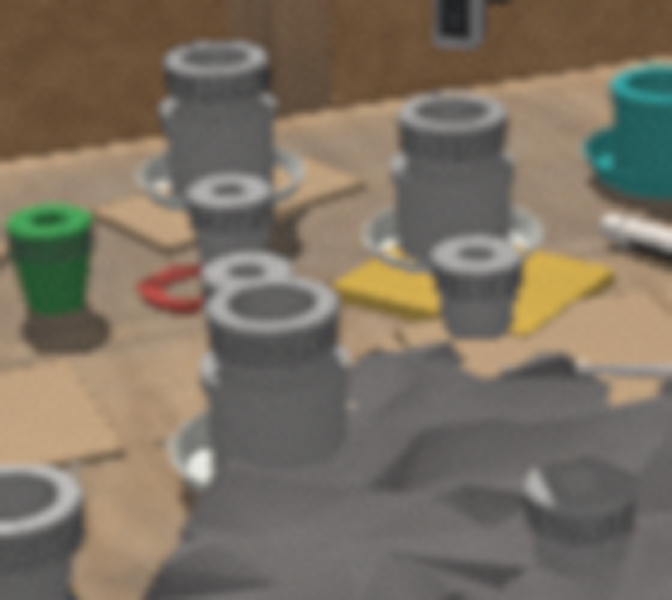

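move_arm(steps=[0,0,0,0,0,-0.03,0.4,0,0,0,0,0,-0.06,0.4,0,0,0,0,0,-0.085,0.4,0,0,0,0,0,-0.105,0.4,0,0,0,0,0,-0.12,0.4,0,0,0,0,0,-0.126,0.4,0,0,0,0,0,-0.126,0.4,0,0,0,0,0,-0.126,0.2,0,0,0,0,0,-0.126,0.1,0,0,0,0,0,-0.126,0])

```text
clock: 32.9
position: [0.4328, -0.0057, 0.0159]
ee_rot: [0.001, 0.195, 0.981, 0.0]
contact_force: [0.2, 0.9, 1.2]
width: 0.0422
gripper_force: 0.7
```

move_arm(steps=[0,0,0,0,0,0,-0.1,0,0,0,0,0,0,-0.15,0,0,0,0,0,0,-0.15,0,0,0,0,0,0,-0.15,0,0,0,0,0,0,-0.15,0,0,0,0,0,0,-0.15,0,0,0,0,0,0,-0.15,0,0,0,0,0,0,-0.15,0,0,0,0,0,0,-0.15,0,0,0,0,0,0,-0.15])

```text
clock: 33.9
position: [0.4329, -0.0056, 0.0162]
ee_rot: [0.001, 0.195, 0.981, 0.0]
contact_force: [-0.7, 0.7, 5.3]
width: 0.0418
gripper_force: 25.1
```

```bash
python3 st.py;  python3 - <<'E'
from h import *
D=grab("side")
for nm,g,z,w in(("L1med",(.541,.117),.082,15),("L2med",(.4305,-.0965),.082,15),("L3med",(.5432,-.2054),.082,15)):
    print(nm,dishloc(D,g,z,"M"))
    for t,k,a in rim(D,proj(D,np.array([*g,z])),15,h=6): print("  ",t,plane(D,k,z)[:2].round(4),a.round(1))
E
```

```text
33.9 [ 0.4329 -0.0056  0.0162] F [-0.73  0.69  5.28] M [ 0.173 -0.005 -0.041] 0.04179562460096585
L1med [0.5431 0.1046]
L2med None
L3med [ 0.5432 -0.2053]
   115 [ 0.5432 -0.2056] [ 7.8 21.6]
   120 [ 0.5432 -0.2053] [ 7.4 21.4]
   125 [ 0.5432 -0.2051] [ 7.  21.1]
```

move_arm(steps=[0,0,0,0,0,0.02,-0.15,0,0,0,0,0,0.05,-0.15,0,0,0,0,0,0.08,-0.15,0,0,0,0,-0.005,0.105,-0.15,0,0,0,-0.001,-0.03,0.11,-0.15,0,0,0,-0.002,-0.06,0.11,-0.15,0,0,0,-0.0035,-0.085,0.11,-0.15,0,0,0,-0.0035,-0.097,0.11,-0.15,0,0,0,-0.0035,-0.097,0.11,-0.15,0,0,0,-0.0035,-0.097,0.11,-0.15])

```text
clock: 34.95
position: [0.428, -0.1019, 0.1249]
ee_rot: [-0.0, 0.195, 0.981, 0.001]
contact_force: [1.1, -0.1, -2.5]
width: 0.0416
gripper_force: 26.6
```

move_arm(steps=[0,0,0,0,0,0,-0.15,0,0,0,0,0,-0.01,-0.15,0,0,0,0,0,-0.018,-0.15,0,0,0,0,0,-0.024,-0.15,0,0,0,0,0,-0.029,-0.15,0,0,0,0,0,-0.033,-0.15,0,0,0,0,0,-0.036,-0.15,0,0,0,0,0,-0.038,-0.15,0,0,0,0,0,-0.038,-0.15,0,0,0,0,0,-0.038,-0.15])

```text
clock: 35.95
position: [0.4285, -0.1028, 0.0873]
ee_rot: [0.0, 0.195, 0.981, -0.0]
contact_force: [-0.5, 0.0, -1.4]
width: 0.0412
gripper_force: 26.6
```

```bash
python3 st.py
```

```text
35.95 [ 0.4285 -0.1028  0.0873] F [-0.53  0.02 -1.38] M [-0.019  0.044 -0.007] 0.04115206868525305
```

Free (weight 1.4 N). Shift x +0.6 mm, descend 4.5 mm.

move_arm(steps=[0,0,0,0.0006,0,0,-0.15,0,0,0,0.0006,0,-0.001,-0.15,0,0,0,0.0006,0,-0.002,-0.15,0,0,0,0.0006,0,-0.003,-0.15,0,0,0,0.0006,0,-0.004,-0.15,0,0,0,0.0006,0,-0.0045,-0.15,0,0,0,0.0006,0,-0.0045,-0.15,0,0,0,0.0006,0,-0.0045,-0.15,0,0,0,0.0006,0,-0.0045,-0.15,0,0,0,0.0006,0,-0.0045,-0.15])

```text
clock: 36.95
position: [0.429, -0.1027, 0.0827]
ee_rot: [0.0, 0.195, 0.981, 0.0]
contact_force: [-0.2, 0.1, -1.0]
width: 0.0416
gripper_force: 26.6
```

```bash
python3 st.py
```

```text
36.95 [ 0.429  -0.1027  0.0827] F [-0.22  0.09 -0.98] M [0.038 0.014 0.056] 0.041580673701810664
```

move_arm(steps=[0,0,0,0,0,-0.001,-0.15,0,0,0,0,0,-0.0015,-0.15,0,0,0,0,0,-0.002,-0.15,0,0,0,0,0,-0.0025,-0.15,0,0,0,0,0,-0.003,-0.15,0,0,0,0,0,-0.0035,-0.15,0,0,0,0,0,-0.0035,-0.15,0,0,0,0,0,-0.0035,-0.15,0,0,0,0,0,-0.0035,-0.15,0,0,0,0,0,-0.0035,-0.15])

```text
clock: 37.95
position: [0.4292, -0.1025, 0.0792]
ee_rot: [0.0, 0.195, 0.981, 0.0]
contact_force: [2.0, 2.7, -0.5]
width: 0.0414
gripper_force: 26.7
```

```bash
python3 st.py
```

```text
37.95 [ 0.4292 -0.1025  0.0792] F [ 1.96  2.73 -0.52] M [ 0.415 -0.361  0.043] 0.04142627950144534
```

move_arm(steps=[0,0,0,0.0003,0.0005,0,-0.15,0,0,0,0.0004,0.0006,-0.0005,-0.15,0,0,0,0.0004,0.0006,-0.0007,-0.15,0,0,0,0.0004,0.0006,-0.0007,-0.05,0,0,0,0.0004,0.0006,-0.0007,0.01,0,0,0,0.0004,0.0006,-0.0007,0.04,0,0,0,0.0004,0.0006,-0.0007,0.08,0,0,0,0.0004,0.0006,-0.0007,0.15,0,0,0,0.0004,0.0006,-0.0007,0.3,0,0,0,0.0004,0.0006,-0.0007,0.4])

```text
clock: 38.95
position: [0.4294, -0.1021, 0.0785]
ee_rot: [0.0, 0.195, 0.981, 0.0]
contact_force: [0.9, 0.4, 0.0]
width: 0.0595
gripper_force: 0.0
```

move_arm(steps=[0,0,0,0,0,0,0.4,0,0,0,0,0,0.005,0.4,0,0,0,0,0,0.02,0.4,0,0,0,0,0,0.05,0.4,0,0,0,0.01,0,0.06,0.4,0,0,0,0.05,0,0.06,0.4,0,0,0,0.09,-0.003,0.06,0.4,0,0,0,0.114,-0.005,0.06,0.4,0,0,0,0.114,-0.005,0.06,0.4,0,0,0,0.114,-0.005,0.06,0.4])

```text
clock: 39.95
position: [0.5428, -0.1068, 0.1381]
ee_rot: [-0.001, 0.194, 0.981, 0.0]
contact_force: [-0.8, -0.3, -0.2]
width: 0.0599
gripper_force: 0.0
```

```bash
python3 st.py; python3 - <<'E'
from h import *
D=grab("side")
print("L2small",dishloc(D,(.43,-.098),.107,"S"),"L3med",dishloc(D,(.5432,-.2054),.082,"M"),"S2",dishloc(D,(.545,-.1015),.046,"S"),"S4",dishloc(D,(.432,.2245),.046,"S"),"M1",dishloc(D,(.649,.224),.06,"M"))
E
```

```text
39.95 [ 0.5428 -0.1068  0.1381] F [-0.83 -0.35 -0.23] M [-0.02  -0.002 -0.013] 0.059898456157834505
L2small [ 0.4303 -0.0987] L3med [ 0.5432 -0.2054] S2 [ 0.545  -0.1015] S4 [0.4323 0.2246] M1 [0.6496 0.2224]
```

move_arm(steps=[0,0,0,0,0.0005,-0.03,0.4,0,0,0,0,0.0005,-0.06,0.4,0,0,0,0,0.0005,-0.085,0.4,0,0,0,0,0.0005,-0.105,0.4,0,0,0,0,0.0005,-0.117,0.4,0,0,0,0,0.0005,-0.1225,0.4,0,0,0,0,0.0005,-0.1225,0.4,0,0,0,0,0.0005,-0.1225,0.2,0,0,0,0,0.0005,-0.1225,0.1,0,0,0,0,0.0005,-0.1225,0])

```text
clock: 41.0
position: [0.5442, -0.1066, 0.0169]
ee_rot: [0.001, 0.195, 0.981, 0.0]
contact_force: [0.3, 0.8, 1.0]
width: 0.0428
gripper_force: 1.9
```

move_arm(steps=[0,0,0,0,0,0,-0.1,0,0,0,0,0,0,-0.15,0,0,0,0,0,0,-0.15,0,0,0,0,0,0,-0.15,0,0,0,0,0,0,-0.15,0,0,0,0,0,0,-0.15,0,0,0,0,0,0,-0.15,0,0,0,0,0,0,-0.15,0,0,0,0,0,0,-0.15,0,0,0,0,0,0,-0.15])

```text
clock: 42.0
position: [0.5443, -0.1065, 0.017]
ee_rot: [0.001, 0.195, 0.981, 0.0]
contact_force: [-0.4, 1.3, 5.8]
width: 0.0416
gripper_force: 25.1
```

```bash
python3 st.py; python3 - <<'E'
from h import *
D=grab("side")
print("L3med",dishloc(D,(.5432,-.2054),.082,"M"))
E
```

```text
42.0 [ 0.5443 -0.1065  0.017 ] F [-0.35  1.33  5.77] M [ 0.097  0.095 -0.038] 0.041633634479798336
L3med None
```

move_arm(steps=[0,0,0,0,0,0.02,-0.15,0,0,0,0,0,0.05,-0.15,0,0,0,0,0,0.08,-0.15,0,0,0,0,-0.005,0.105,-0.15,0,0,0,0,-0.03,0.11,-0.15,0,0,0,-0.001,-0.06,0.11,-0.15,0,0,0,-0.0018,-0.09,0.11,-0.15,0,0,0,-0.0018,-0.1027,0.11,-0.15,0,0,0,-0.0018,-0.1027,0.11,-0.15,0,0,0,-0.0018,-0.1027,0.11,-0.15])

```text
clock: 43.05
position: [0.5411, -0.2082, 0.1254]
ee_rot: [-0.001, 0.195, 0.981, 0.001]
contact_force: [-0.3, -0.3, -1.7]
width: 0.0416
gripper_force: 26.4
```

move_arm(steps=[0,0,0,0,0,0,-0.15,0,0,0,0,0,-0.01,-0.15,0,0,0,0,0,-0.018,-0.15,0,0,0,0,0,-0.024,-0.15,0,0,0,0,0,-0.029,-0.15,0,0,0,0,0,-0.033,-0.15,0,0,0,0,0,-0.036,-0.15,0,0,0,0,0,-0.038,-0.15,0,0,0,0,0,-0.038,-0.15,0,0,0,0,0,-0.038,-0.15])

```text
clock: 44.05
position: [0.5417, -0.2094, 0.0881]
ee_rot: [0.0, 0.195, 0.981, -0.0]
contact_force: [0.1, -0.2, -1.7]
width: 0.042
gripper_force: 26.4
```

```bash
python3 st.py
```

```text
44.05 [ 0.5417 -0.2094  0.0881] F [ 0.08 -0.22 -1.69] M [ 0.022 -0.029 -0.015] 0.04204223467501868
```

move_arm(steps=[0,0,0,0,0.0002,-0.001,-0.15,0,0,0,0,0.0002,-0.002,-0.15,0,0,0,0,0.0002,-0.003,-0.15,0,0,0,0,0.0002,-0.004,-0.15,0,0,0,0,0.0002,-0.005,-0.15,0,0,0,0,0.0002,-0.0055,-0.15,0,0,0,0,0.0002,-0.006,-0.15,0,0,0,0,0.0002,-0.006,-0.15,0,0,0,0,0.0002,-0.006,-0.15,0,0,0,0,0.0002,-0.006,-0.15])

```text
clock: 45.05
position: [0.5418, -0.2092, 0.082]
ee_rot: [0.0, 0.195, 0.981, -0.0]
contact_force: [1.2, -0.9, -1.3]
width: 0.0415
gripper_force: 26.4
```

```bash
python3 st.py
```

```text
45.05 [ 0.5418 -0.2092  0.082 ] F [ 1.18 -0.93 -1.25] M [-0.139 -0.095  0.019] 0.04145145675811278
```

move_arm(steps=[0,0,0,0.0003,-0.0002,-0.0005,-0.15,0,0,0,0.0003,-0.0002,-0.001,-0.15,0,0,0,0.0003,-0.0002,-0.0015,-0.15,0,0,0,0.0003,-0.0002,-0.002,-0.15,0,0,0,0.0003,-0.0002,-0.0022,-0.15,0,0,0,0.0003,-0.0002,-0.0022,-0.15,0,0,0,0.0003,-0.0002,-0.0022,-0.15,0,0,0,0.0003,-0.0002,-0.0022,-0.15,0,0,0,0.0003,-0.0002,-0.0022,-0.15,0,0,0,0.0003,-0.0002,-0.0022,-0.15])

```text
clock: 46.05
position: [0.542, -0.2094, 0.0798]
ee_rot: [0.0, 0.195, 0.981, -0.0]
contact_force: [0.6, -1.8, -0.2]
width: 0.0419
gripper_force: 26.4
```

```bash
python3 st.py
```

```text
46.05 [ 0.542  -0.2094  0.0798] F [ 0.63 -1.79 -0.19] M [-0.26  -0.123  0.029] 0.04190917705946894
```

move_arm(steps=[0,0,0,0.0001,-0.0004,0,-0.15,0,0,0,0.0001,-0.0004,-0.0004,-0.15,0,0,0,0.0001,-0.0004,-0.0004,-0.15,0,0,0,0.0001,-0.0004,-0.0004,-0.05,0,0,0,0.0001,-0.0004,-0.0004,0.01,0,0,0,0.0001,-0.0004,-0.0004,0.04,0,0,0,0.0001,-0.0004,-0.0004,0.08,0,0,0,0.0001,-0.0004,-0.0004,0.15,0,0,0,0.0001,-0.0004,-0.0004,0.3,0,0,0,0.0001,-0.0004,-0.0004,0.4])

```text
clock: 47.05
position: [0.542, -0.2096, 0.0793]
ee_rot: [-0.0, 0.195, 0.981, 0.0]
contact_force: [1.3, -1.2, 0.1]
width: 0.0597
gripper_force: 0.0
```

move_arm(steps=[0,0,0,0,0,0.005,0.4,0,0,0,0,0,0.02,0.4,0,0,0,0,0,0.05,0.4,0,0,0,0,0.01,0.06,0.4,0,0,0,0,0.05,0.06,0.4,0,0,0,0,0.09,0.06,0.4,0,0,0,-0.001,0.13,0.06,0.4,0,0,0,-0.001,0.17,0.06,0.4,0,0,0,-0.001,0.2,0.06,0.4,0,0,0,-0.001,0.205,0.06,0.4])

```text
clock: 48.05
position: [0.54, -0.0008, 0.1392]
ee_rot: [-0.001, 0.193, 0.981, 0.001]
contact_force: [0.0, -1.3, -0.4]
width: 0.0598
gripper_force: 0.0
```

```bash
python3 st.py; python3 - <<'E'
from h import *
D=grab("side")
print("L2small",dishloc(D,(.43,-.098),.107,"S"),"L3small",dishloc(D,(.5432,-.2054),.107,"S"),"L1med",dishloc(D,(.5405,.117),.082,"M"))
g,z=(.5426,-.0002),.046
for t,k,a in rim(D,proj(D,np.array([*g,z])),13,h=7): print("  ",t,plane(D,k,z)[:2].round(4),a.round(1))
T=grab("top")
a=[cv2.resize(d["pixels"][y:y+90,x:x+160],None,fx=5,fy=3.3 if 0 else 3.3,interpolation=cv2.INTER_CUBIC) for d,x,y in((D,220,130),(T,240,130))]
cv2.imwrite("pics/h1.png",np.vstack(a))
E
```

```text
48.05 [ 0.54   -0.0008  0.1392] F [ 0.03 -1.31 -0.45] M [-0.053 -0.064  0.045] 0.05976363959011325
L2small [ 0.4303 -0.0987] L3small None L1med None
```

move_arm(steps=[0,0,0,0,0,0,0.4,0,0,0,0,0,-0.03,0.4,0,0,0,0,0,-0.06,0.4,0,0,0,0,0,-0.085,0.4,0,0,0,0,0,-0.105,0.4,0,0,0,0,0,-0.118,0.4,0,0,0,0,0,-0.1235,0.4,0,0,0,0,0,-0.1235,0.4,0,0,0,0,0,-0.1235,0.2,0,0,0,0,0,-0.1235,0])

```text
clock: 49.15
position: [0.542, -0.0048, 0.0168]
ee_rot: [0.001, 0.195, 0.981, 0.0]
contact_force: [0.8, 1.6, -0.0]
width: 0.0426
gripper_force: 0.5
```

move_arm(steps=[0,0,0,0,0,0,-0.1,0,0,0,0,0,0,-0.15,0,0,0,0,0,0,-0.15,0,0,0,0,0,0,-0.15,0,0,0,0,0,0,-0.15,0,0,0,0,0,0,-0.15,0,0,0,0,0,0,-0.15,0,0,0,0,0,0,-0.15,0,0,0,0,0,0,-0.15,0,0,0,0,0,0,-0.15])

```text
clock: 50.15
position: [0.5421, -0.0048, 0.017]
ee_rot: [0.001, 0.195, 0.981, 0.0]
contact_force: [-0.3, 0.1, 6.6]
width: 0.0418
gripper_force: 25.7
```

```bash
python3 st.py
```

```text
50.15 [ 0.5421 -0.0048  0.017 ] F [-0.27  0.1   6.57] M [ 0.114 -0.056 -0.037] 0.04184100774547342
```

move_arm(steps=[0,0,0,0,0,0.02,-0.15,0,0,0,0,0,0.05,-0.15,0,0,0,0,0,0.08,-0.15,0,0,0,0,0,0.11,-0.15,0,0,0,0,0,0.13,-0.15,0,0,0,0,0,0.13,-0.15,0,0,0,0,0,0.13,-0.15,0,0,0,0,0,0.13,-0.15,0,0,0,0,0,0.13,-0.15,0,0,0,0,0,0.13,-0.15])

```text
clock: 51.15
position: [0.5403, -0.0046, 0.1446]
ee_rot: [-0.001, 0.195, 0.981, -0.0]
contact_force: [-0.4, -0.0, -1.7]
width: 0.0416
gripper_force: 26.3
```

```bash
python3 st.py; python3 - <<'E'
from h import *
D=grab("side")
print("L1med",dishloc(D,(.5405,.117),.082,"M"),"L3small",dishloc(D,(.5432,-.2054),.107,"S"))
for t,k,a in rim(D,proj(D,np.array([.5405,.117,.082])),17,h=10): print("  ",t,plane(D,k,.082)[:2].round(4),a.round(1))
cv2.imwrite("pics/h2.png",cv2.resize(D["pixels"][105:230,230:370],None,fx=4.8,fy=4.8,interpolation=cv2.INTER_CUBIC))
E
```

```text
51.15 [ 0.5403 -0.0046  0.1446] F [-0.35 -0.04 -1.75] M [ 0.051  0.056 -0.018] 0.04155504758830737
L1med None L3small None
```

```bash
python3 - <<'E'
import cv2,numpy as np
g=lambda n:cv2.cvtColor(cv2.imread(f"pics/{n}.png"),cv2.COLOR_BGR2GRAY)
a=g("g8")[:480]; b=g("h2")[120:]   # same 4.8 scale; h2 starts 25 px (120 rows) higher
for nm,(x0,x1,y0,y1) in {"L1body":(170,350,340,470),"L1rim":(200,345,270,350),"L2body":(380,520,150,230),"L3body":(150,290,80,180),"cloth":(380,560,340,440)}.items():
    t=a[y0:y1,x0:x1]; h2=b
    r=cv2.matchTemplate(h2,t,cv2.TM_CCOEFF_NORMED); _,m,_,l=cv2.minMaxLoc(r); print(nm,round(m,2),l[0]-x0,l[1]-y0, round(float(r[y0,x0]),2))
E
```

```text
L1body 0.99 1 -1 0.99
L1rim 0.59 159 59 0.56
L2body 1.0 0 0 1.0
L3body 0.86 0 0 0.86
cloth 0.99 0 0 0.99
```

View pics/h2.png

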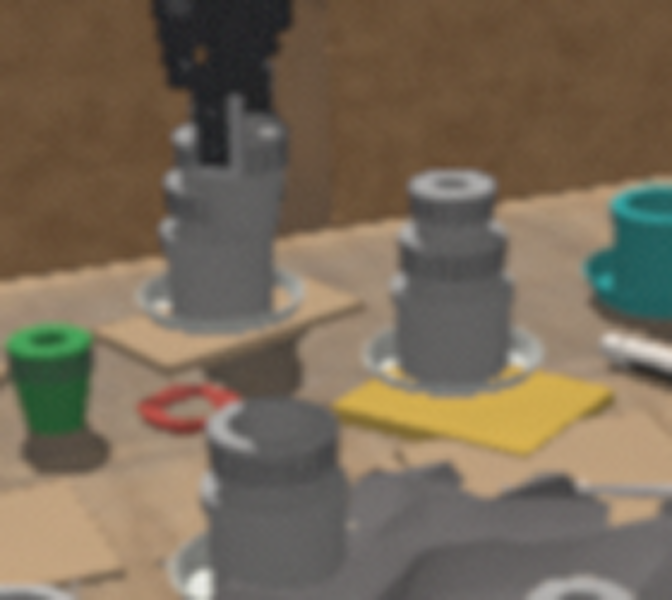

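move_arm(steps=[0,0,0,0,0.03,0,-0.15,0,0,0,-0.001,0.07,0,-0.15,0,0,0,-0.0015,0.1,0,-0.15,0,0,0,-0.0015,0.118,0,-0.15,0,0,0,-0.0015,0.118,-0.005,-0.15,0,0,0,-0.0015,0.118,-0.015,-0.15,0,0,0,-0.0015,0.118,-0.025,-0.15,0,0,0,-0.0015,0.118,-0.035,-0.15,0,0,0,-0.0015,0.118,-0.035,-0.15,0,0,0,-0.0015,0.118,-0.035,-0.15])

```text
clock: 52.2
position: [0.5393, 0.1127, 0.1103]
ee_rot: [-0.0, 0.195, 0.981, -0.0]
contact_force: [0.1, -0.6, -1.6]
width: 0.0412
gripper_force: 26.4
```

move_arm(steps=[0,0,0,0,0,-0.003,-0.15,0,0,0,0,0,-0.007,-0.15,0,0,0,0,0,-0.011,-0.15,0,0,0,0,0,-0.015,-0.15,0,0,0,0,0,-0.018,-0.15,0,0,0,0,0,-0.02,-0.15,0,0,0,0,0,-0.022,-0.15,0,0,0,0,0,-0.022,-0.15,0,0,0,0,0,-0.022,-0.15,0,0,0,0,0,-0.022,-0.15])

```text
clock: 53.2
position: [0.5396, 0.1134, 0.089]
ee_rot: [0.0, 0.195, 0.981, 0.0]
contact_force: [0.2, -0.4, -1.4]
width: 0.0416
gripper_force: 26.4
```

```bash
python3 st.py
```

```text
53.2 [0.5396 0.1134 0.089 ] F [ 0.22 -0.38 -1.44] M [-0.091  0.017 -0.029] 0.04160412666375653
```

move_arm(steps=[0,0,0,-0.0003,0.0001,-0.001,-0.15,0,0,0,-0.0003,0.0001,-0.002,-0.15,0,0,0,-0.0003,0.0001,-0.003,-0.15,0,0,0,-0.0003,0.0001,-0.004,-0.15,0,0,0,-0.0003,0.0001,-0.005,-0.15,0,0,0,-0.0003,0.0001,-0.006,-0.15,0,0,0,-0.0003,0.0001,-0.0065,-0.15,0,0,0,-0.0003,0.0001,-0.0065,-0.15,0,0,0,-0.0003,0.0001,-0.0065,-0.15,0,0,0,-0.0003,0.0001,-0.0065,-0.15])

```text
clock: 54.2
position: [0.5392, 0.1135, 0.0824]
ee_rot: [0.0, 0.195, 0.981, 0.0]
contact_force: [-0.1, -0.3, -1.6]
width: 0.0412
gripper_force: 26.4
```

```bash
python3 st.py
```

```text
54.2 [0.5392 0.1135 0.0824] F [-0.15 -0.31 -1.6 ] M [ 0.038 -0.02   0.064] 0.04122910341099993
```

move_arm(steps=[0,0,0,0,0,-0.0005,-0.15,0,0,0,0,0,-0.001,-0.15,0,0,0,0,0,-0.0015,-0.15,0,0,0,0,0,-0.002,-0.15,0,0,0,0,0,-0.0025,-0.15,0,0,0,0,0,-0.003,-0.15,0,0,0,0,0,-0.003,-0.15,0,0,0,0,0,-0.003,-0.15,0,0,0,0,0,-0.003,-0.15,0,0,0,0,0,-0.003,-0.15])

```text
clock: 55.2
position: [0.5396, 0.1135, 0.0794]
ee_rot: [0.0, 0.195, 0.981, 0.0]
contact_force: [2.2, 0.3, -0.1]
width: 0.0415
gripper_force: 26.5
```

```bash
python3 st.py
```

```text
55.2 [0.5396 0.1135 0.0794] F [ 2.22  0.34 -0.07] M [ 0.113 -0.342  0.006] 0.04148490699065458
```

move_arm(steps=[0,0,0,0.0004,0,0,-0.15,0,0,0,0.0005,0,-0.0003,-0.15,0,0,0,0.0005,0,-0.0003,-0.15,0,0,0,0.0005,0,-0.0003,-0.05,0,0,0,0.0005,0,-0.0003,0.01,0,0,0,0.0005,0,-0.0003,0.04,0,0,0,0.0005,0,-0.0003,0.08,0,0,0,0.0005,0,-0.0003,0.15,0,0,0,0.0005,0,-0.0003,0.3,0,0,0,0.0005,0,-0.0003,0.4])

```text
clock: 56.2
position: [0.5395, 0.1134, 0.079]
ee_rot: [-0.0, 0.195, 0.981, -0.0]
contact_force: [0.0, 1.2, -0.4]
width: 0.06
gripper_force: 0.0
```

move_arm(steps=[0,0,0,0,0,0.005,0.4,0,0,0,0,0,0.02,0.4,0,0,0,0,0,0.05,0.4,0,0,0,0,0,0.09,0.4,0,0,0,-0.02,0.02,0.12,0.4,0,0,0,-0.05,0.05,0.14,0.4,0,0,0,-0.08,0.08,0.14,0.4,0,0,0,-0.11,0.11,0.14,0.4,0,0,0,-0.14,0.14,0.14,0.4,0,0,0,-0.17,0.17,0.14,0.4])

```text
clock: 57.2
position: [0.3684, 0.2844, 0.2197]
ee_rot: [0.0, 0.195, 0.981, 0.0]
contact_force: [0.7, 0.2, -0.4]
width: 0.0599
gripper_force: 0.0
```

move_arm(steps=[0,0,0,-0.03,0.04,0,0.4,0,0,0,-0.06,0.08,0,0.4,0,0,0,-0.09,0.12,0,0.4,0,0,0,-0.12,0.16,0,0.4,0,0,0,-0.13,0.2,0,0.4,0,0,0,-0.14,0.24,0,0.4,0,0,0,-0.14,0.24,0,0.4,0,0,0,-0.14,0.24,0,0.4,0,0,0,-0.14,0.24,0,0.4,0,0,0,-0.14,0.24,0,0.4])

```text
clock: 58.2
position: [0.2301, 0.5222, 0.2193]
ee_rot: [0.0, 0.195, 0.981, -0.0]
contact_force: [0.2, -0.5, 0.5]
width: 0.0596
gripper_force: 0.0
```

```bash
python3 st.py; python3 - <<'E'
from h import *
D=grab("side")
print("smalls in",[dishloc(D,p,.107,"S") for p in((.5405,.117),(.43,-.098),(.5432,-.2054))],"M1",dishloc(D,(.649,.224),.06,"M"),"S4",dishloc(D,(.432,.2245),.046,"S"))
c=D["pixels"][105:230,230:370]
cv2.imwrite("pics/h3.png",cv2.resize(c,None,fx=4.8,fy=4.8,interpolation=cv2.INTER_CUBIC))
p=[proj(D,np.array([*p,.107])) for p in((.5405,.117),(.43,-.098),(.5432,-.2054))]
for q in p:
    x,y=map(int,q); print(q.round(1)); print(cv2.cvtColor(D["pixels"],cv2.COLOR_BGR2GRAY)[y-8:y+30,x])
E
```

```text
58.2 [0.2301 0.5222 0.2193] F [ 0.23 -0.47  0.47] M [0.015 0.012 0.034] 0.05959221216565295
smalls in [array([0.5389, 0.1147]), array([ 0.4303, -0.0989]), array([ 0.5434, -0.2049])] M1 [0.6493 0.2224] S4 [0.4323 0.2244]
[285.8 181.3]
[138 129 107 103 132 155 142 113  98 112 144 157 140 108  88  83  81  83
  83  85  90  92  94  93  91  92  92  86  83  77  80  81  80  85  93  93
  92  92]
[323.8 143. ]
[ 80  81  85  85  82  84 114 140 120 113 138 150 122  93  82  82  83  85
  90  95  96  96  93  92  87  81  80  82  83  86  91  92  92  93  94  96
  96  96]
[273.9 132.2]
[ 87  89  87  86  82  92 115 124 116 130 147 123  91  82  82  80  84  95
  98  96  94  93  87  82  83  79  78  83  91  93  93  92  94  95  97  96
  98  97]
```

```bash
python3 -c "
from rig import manip
print(manip.sign_off())"
```

```text
the job is handed in; nothing more can be done
None
```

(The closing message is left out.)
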